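# Fit the griddle's grease drawer and spark its igniter

### The job

Get the little gas griddle ready and lit: take the washed grease drawer off the draining tray and slide it fully home in its runners under the middle of the griddle's front, its front plate flush against the runners. Only then twist the red igniter knob clockwise right to its stop, hold it there for a moment, and let go: it must end back at rest. The black gas knob is already set: do not turn it, and leave the other things on the counter where they are.

Things in the scene. Friction and masses are not known exactly. Their poses are not given: they have to be found in the camera images.
- griddle: Stainless countertop gas griddle, 340 mm wide (its y), 420 mm deep (its x), fixed. Origin on the counter under the middle of its front edge; x points to its back, y to its left (seen from the robot), z up. Feet 60 mm high. Front: upright lip from z = 60 to 85 mm at x = 0, then the control panel slopes up and back at 22 degrees to (x 102, z 126 mm). Dark plate behind at z = 143 mm, splash guards up to 214 mm.
- drawer_mouth (a point): Same point as the griddle's origin and axes: middle of the drawer opening under the front lip. Two upright steel runner walls, from the counter up to the underside, stand either side of it: 90 mm apart (inside) at x = 0, narrowing to 68 mm at x = 25 mm, then parallel to x = 180 mm. The drawer slides in along +x, its underside on the counter; nothing holds it back but light friction.
- drawer_dock (a point): Point fixed to the griddle, on the counter 90 mm behind the middle of its front edge, axes as the griddle's: the origin of the grease drawer lies here, axes parallel, when the drawer is fully home (front plate stopped by the front ends of the runners).
- drawer: Loose grease drawer, about 0.5 kg: dark steel open trough 180 mm long (its x), 62 mm wide (y), 42 mm high, walls 3 mm. Origin at the centre of the trough's underside; z up, +x is the end that goes in first. Centre of mass about 35 mm from the origin towards the handle. Starts right way up on the draining tray, handle roughly towards the robot.
- drawer_front (a point): Middle of the drawer's upright steel front plate, on its back face, at the drawer's x = -90 mm, 29 mm above its underside. The plate is 100 mm wide, 4 mm thick, from 2 to 56 mm above the underside. Axes as the drawer's.
- drawer_grip (a point): Point in the drawer's red handle bar, 139 mm from the drawer's origin towards the handle end and 30 mm above its underside; axes as the drawer's. The bar juts out along -x from the front plate, from x = -94 to -154 mm of the drawer, 14 mm wide (y), from 18 to 42 mm above the underside.
- igniter (a joint): Turn of the red igniter knob, rad: 0 at rest, grows clockwise as seen looking onto the panel from the robot's side; hard stop at 1.2. A spring (0.06 N m at rest, 0.18 N m at the stop) drives it back to 0 when let go.
- igniter_grip (a point): Point on the red knob's axis, 22 mm above the sloping panel, right half as the robot sees it (griddle y = -70 mm). z points out of the panel along the axis, towards the robot, 22 degrees from vertical. Knob: 48 mm disc 8 mm thick, with a grip bar 46 mm long, 14 mm wide, 8 to 32 mm above the panel. At rest x lies along the bar, up the slope, y across it; the axes turn with the knob.
- gas_pointer (a point): Point at the white-marked end of the bar of the black gas knob (56 mm disc, same bar), 22 mm from its axis, on the left half of the panel (axis at griddle y = +70 mm). Must stay as it is.
- tray: Aluminium draining tray, fixed, 300 x 170 mm (x, y), rim 22 mm high, walls and floor 4 mm; origin at the centre of its underside. Left or right of the griddle's front; the drawer starts on its floor.
- board: Wooden chopping board, fixed, 300 x 170 x 18 mm, origin at the centre of its underside, on the other side.
- turner: Bystander on the board: black-handled turner 250 mm long, origin at its middle on the underside.
- roll: Bystander on the board: bread roll, 76 mm across, 44 mm high, origin at the centre of its underside.
- salt_pot: Bystander: small blue ceramic pot, 52 mm across, 50 mm high, standing just in front of the griddle towards its left corner; origin at the centre of its underside.
- oil_bottle: Bystander: yellow bottle, 60 mm across, 190 mm high, to the left of the griddle; origin at the centre of its underside.
- pepper_mill: Bystander: dark wooden mill, 56 mm across, 170 mm high, to the right of the griddle; origin at the centre of its underside.
- spice_jar: Bystander: amber jar with steel cap, 52 mm across, 95 mm high, to the right of the griddle; origin at the centre of its underside.
- tub: Bystander: open white tub, 90 mm across, 70 mm high, to the left of the griddle; origin at the centre of its underside.

How it is judged:
By the outcome, as a careful person would: the job done as asked, in the order asked, and still so for the second after the job is handed in, with the robot touching nothing.
It also fails if it takes over 72 s, if anything falls off the work surface, if the arm or the gripper's body presses on something with over 40 N, if the wrist force passes 120 N, or if a joint passes its speed limit or range.

### The arm

A 6-joint arm with a two-finger parallel gripper is mounted at the origin on the work surface. World frame = base frame: x ahead of the robot, y to its left, z up, the work surface at z = 0. Lengths are in m, angles in rad, forces in N, time in s.
With the tool pointing down it reaches from about 0.375 to 0.975 m from the base axis. Payload 3.8 kg.
Tool frame: the origin (TCP) lies midway between the tips of the shut fingers; the grasp point (between the pads) lies 19 mm behind it; z points along the fingers, y is the direction in which the jaws open and shut (so a half turn about z gives the same grasp; the last joint's range is limited). The gripper opens to 85 mm and grips with 20 to 120 N. Pads are 22 mm wide; open, the fingers measure 114 mm over their backs; the gripper's body (76 mm by 85 mm) begins 54 mm behind the grasp point. The pads swing forward as they close: fully open they stand 13 mm farther back than shut.
Start: joints at [1.168, 0.264, 1.604, -0, 1.274, -0.037], TCP at [0.241, 0.63, 0.231] pointing down, gripper open.
Joint ranges: [-2.63, 2.63], [-0.94, 2.18], [0.31, 2.57], [-1.31, 4.45], [0, 2.66], [-2.55, 2.55]. Speed limits (rad/s): [2.57, 2.57, 3.14, 3.14, 3.14, 3.14].

### API

Orientations are given as a rotation vector (axis times angle).
In Python, from workcell import bot gives the robot as it stands. The module is installed in compiled form; this text tells all that it offers.
- The arm moves only by the tool move_arm, never from a script. Its argument "steps" is a list of rows, each a list of 5 numbers: the shift along the tool's x, y, z in mm, then the turn about the tool's z in degrees, then the opening in per cent of the stroke, from 0 (shut) to 100 (fully open). In form: [[tx, ty, tz, turn, claw], ...]. A call has 1 to 20 rows; each row is the pose to reach, as a shift and turn from the pose commanded when the call began, along the tool's axes at that moment; what a row does not reach only later rows make up. A row lasts 1/10 s, in which the tool goes at most 50 mm and 8.59 degrees, less where a joint would pass 70% of its speed; a pose out of reach is approached as far as the arm can. A call with a gripper value outside its range is refused whole. The fingers move at their own pace and stop on an object; "newtons" is the grip in N (left out, the last holds). Time passes only in rows, so rows that repeat a pose let the fingers close. It gives the time, the measured TCP pose, the force and the opening at its end, in the units of the state.
- bot.read_state(): the state, without advancing time (a new reading comes with each control period).
- bot.read_camera(name): name is "side" or "top"; returns a dict with "pixels" (420x560x3 uint8, red, green, blue), "depth" (420x560 float32, m along the optical axis (not along the pixel's ray), 0 where there is no reading), "fovy" (degrees; the focal length in pixels is half the picture's height over the tangent of half this angle, whatever the lens; pixels are square), "cx", "cy" (the principal point, pixels), "xyz" and "attitude" of the camera in the world. Camera axes: x right, y up, looking along -z (the intrinsics and any distortion apply to the point x, -y, -z); pixel columns grow to the right and rows downward; lengths in m; the calibration is good to about 2 mm. A picture is of the moment at which its call begins.
- bot.finish_job(): hands the job in, once; it reports no verdict.
The state is a dict: "time": time; "q": joint angles; "joint_vel": joint speeds; "joint_torque": joint torques, N m; "tool_pos": TCP position; "tcp_rot": TCP orientation; "wrist_force": force on the tool from outside, world axes, zero at the start; "torque": the same for the moment, N m; "width": opening from 0.0 (shut) to 1.0 (fully open).
Only numpy, scipy, OpenCV 4.12 (cv2) and the standard library are available. Lean on these libraries where they do the work, as an engineer would, in place of code of your own. Each camera call takes 0.05 s, during which the arm holds its last target.

## Working session

There is one attempt and no reset: what is moved stays moved. The work goes in short steps, Python scripts to look and compute and a tool call to move; the robot and the scene stay as the last step left them, time stands still between calls to the robot, and variables do not carry over. Pictures are saved under pics/ and viewed, and the job is handed in when it is done.

Besides the shell and the picture viewer there is one more tool, called as name(argument=value, ...), one argument or row to a line, values as JSON. move_arm: Moves the arm, as the interface text tells. Its arguments: {"type":"object","properties":{"steps":{"type":"array","items":{"type":"array","items":{"type":"number"}}},"newtons":{"type":"number"}},"required":["steps"]}

```bash
mkdir -p pics; python3 - <<'E'
from workcell import bot
import cv2,numpy as np
s=bot.read_state();print(s)
for n in("side","top"):
    c=bot.read_camera(n);cv2.imwrite(f"pics/{n}0.png",c["pixels"][:,:,::-1]);np.savez(f"{n}0.npz",**c)
    print(n,{k:v for k,v in c.items() if k not in("pixels","depth")})
E
```

```text
{'time': 0.0, 'q': array([ 1.16810870e+00,  2.64775611e-01,  1.60535647e+00,  6.00928684e-06,
        1.27370473e+00, -3.69345122e-02]), 'joint_vel': array([ 1.80310568e-04, -1.15470358e-03,  1.71645175e-03, -7.63929652e-04,
        2.77367469e-05, -2.55950200e-04]), 'joint_torque': array([-1.51426819e-03, -5.15133083e+01, -3.67303741e+01, -7.53200169e-06,
        1.29313741e-02,  7.63555107e-06]), 'tool_pos': array([0.24115329, 0.62967715, 0.22995636]), 'tcp_rot': array([-0.57123899, -3.08871641,  0.00343778]), 'wrist_force': array([ 0.25859968,  0.17500609, -0.51128258]), 'torque': array([-0.00574756,  0.04146188, -0.01123416]), 'width': 1.0001717966048604}
side {'fovy': 52.82708537892844, 'cx': 276.2199917329618, 'cy': 209.86284177729485, 'xyz': array([ 0.18686275, -0.82854332,  0.75982969]), 'attitude': array([ 0.92826927, -0.18670619, -0.31671492])}
top {'fovy': 47.95139504663874, 'cx': 276.18909308507335, 'cy': 221.1591289352658, 'xyz': array([ 0.32591546, -0.00169176,  1.41506977]), 'attitude': array([ 0.10431783, -0.0836768 , -1.57907386])}
```

View pics/side0.png

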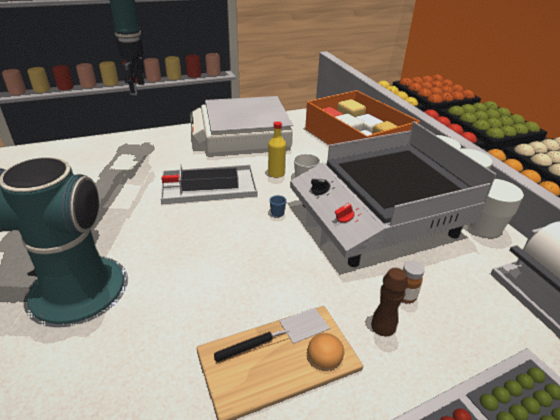

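View pics/top0.png

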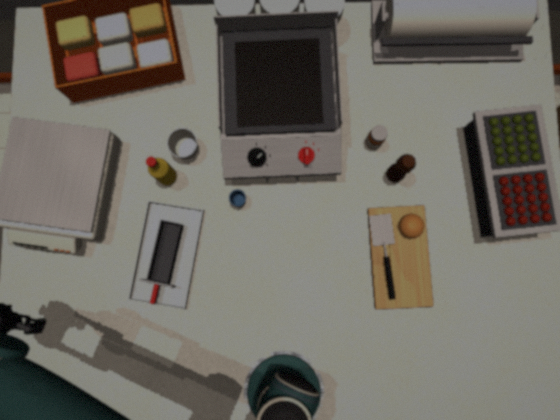

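The side view shows the tray with the drawer at about (210,182), the red knob at (345,212) and the salt pot at (278,206). In the top view the drawer is at about (165,255) with its handle at (155,293), the griddle's front edge is near row 178, and the red knob is at (306,156). Next I'll deproject these pixels.

```bash
cat > h.py <<'E'
import numpy as np,cv2
from scipy.spatial.transform import Rotation as R
def cloud(c):
    d=c["depth"].astype(float);h,w=d.shape
    f=h/2/np.tan(np.radians(float(c["fovy"]))/2)
    v,u=np.mgrid[:h,:w]
    p=np.stack([(u-c["cx"])/f*d,-(v-c["cy"])/f*d,-d],-1)
    P=p@R.from_rotvec(c["attitude"]).as_matrix().T+c["xyz"]
    P[d==0]=np.nan
    return P
E
python3 - <<'E'
from h import *
for n,pts in(("top",[(50,270),(330,300),(500,300),(200,350),(270,270),(460,270),(345,220),(155,293),(154,300),(158,284),(165,250),(306,156),(257,157),(225,178),(338,178),(133,298),(185,304),(150,206),(202,211),(280,100),(238,198)]),("side",[(250,330),(300,270),(150,250),(170,179),(190,350),(440,340),(345,212),(320,186)])):
    c=np.load(n+"0.npz");P=cloud(c)
    for u,v in pts: print(n,u,v,P[v,u].round(4),c["pixels"][v,u])
E
```

```text
top 50 270 [ 0.356   0.6982 -0.0037] [137 138 126]
top 330 300 [ 0.2596 -0.1406  0.0008] [139 138 131]
top 500 300 [ 0.2552 -0.6391  0.0015] [134 135 128]
top 200 350 [0.119  0.2422 0.0041] [135 124 112]
top 270 270 [ 0.3495  0.036  -0.0029] [140 140 130]
top 460 270 [ 0.344  -0.5282 -0.0014] [141 139 133]
top 345 220 [ 0.4973 -0.1914 -0.0009] [137 138 130]
top 155 293 [0.286  0.367  0.0433] [117  23  21]
top 154 300 [0.2663 0.3682 0.0482] [104  22  21]
top 158 284 [0.3118 0.3558 0.055 ] [99 73 70]
top 165 250 [0.412  0.3494 0.0071] [53 49 51]
top 306 156 [ 0.6609 -0.0701  0.1348] [132  31  28]
top 257 157 [0.6594 0.0659 0.1366] [62 61 57]
top 225 178 [0.614  0.1619 0.0768] [80 75 69]
top 338 178 [ 0.6261 -0.1734  0.0007] [136 126 114]
top 133 298 [0.2709 0.4422 0.0057] [123 122 120]
top 185 304 [0.253  0.2835 0.0258] [109 109 107]
top 150 206 [0.5456 0.3975 0.0067] [113 110 104]
top 202 211 [0.5265 0.2373 0.0206] [110 109 108]
top 280 100 [8.218e-01 4.000e-04 1.391e-01] [27 24 19]
top 238 198 [0.5667 0.1307 0.0085] [54 71 92]
side 250 330 [ 0.3512 -0.2683  0.0168] [217 173 116]
side 300 270 [ 0.5327 -0.1169 -0.0018] [221 217 205]
side 150 250 [0.1808 0.0821 0.0005] [222 220 211]
side 170 179 [0.282  0.3638 0.0377] [120  30  28]
side 190 350 [ 0.2214 -0.2647  0.0021] [221 216 204]
side 440 340 [ 7.359e-01 -4.168e-01 -3.000e-04] [217 210 196]
side 345 212 [ 0.6664 -0.0777  0.1245] [117  28  23]
side 320 186 [0.6617 0.0616 0.1191] [15 23 21]
```

```bash
python3 - <<'E'
from h import *
c=np.load("top0.npz")
i=c["pixels"][:,:,::-1]
a=cv2.resize(i[195:315,110:230],None,fx=5,fy=5,interpolation=cv2.INTER_CUBIC);cv2.imwrite("pics/tz.png",a)
a=cv2.resize(i[110:220,210:360],None,fx=5,fy=5,interpolation=cv2.INTER_CUBIC);cv2.imwrite("pics/gz.png",a)
E
```

```text
(no output)
```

View pics/tz.png

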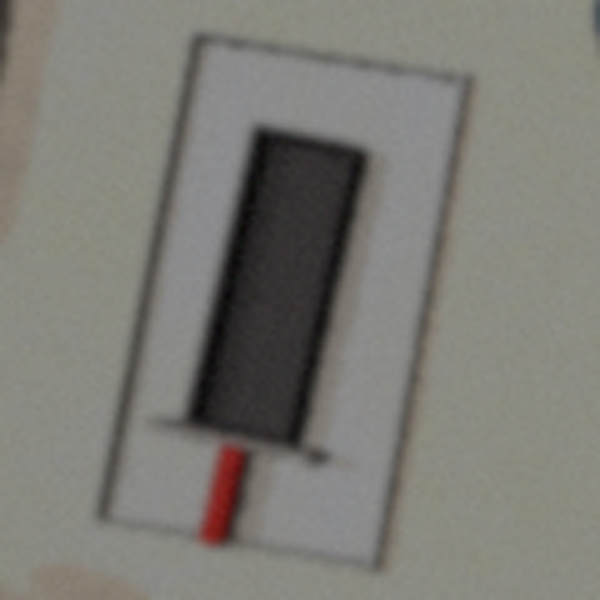

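View pics/gz.png

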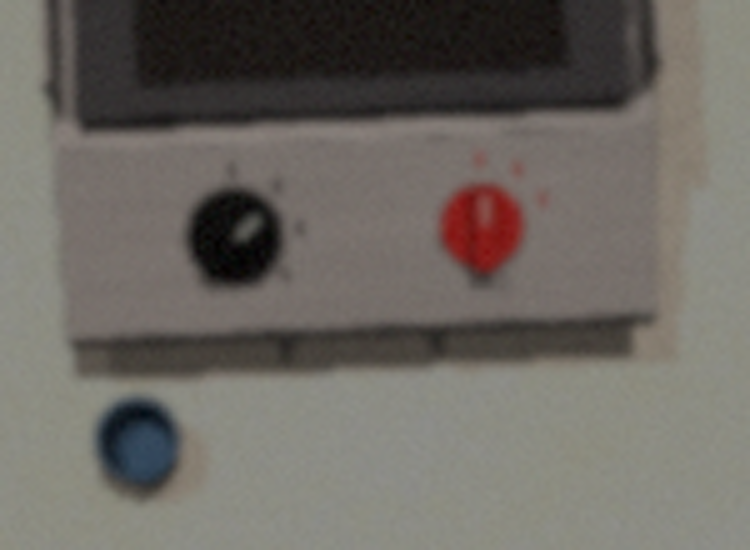

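```bash
cat >> h.py <<'E'
def ray(c,u,v,z):
    f=c["depth"].shape[0]/2/np.tan(np.radians(float(c["fovy"]))/2)
    d=R.from_rotvec(c["attitude"]).as_matrix()@np.array([(u-c["cx"])/f,-(v-c["cy"])/f,-1])
    return c["xyz"]+d*(z-c["xyz"][2])/d[2]
E
python3 - <<'E'
from h import *
c=np.load("top0.npz");s=np.load("side0.npz")
i=s["pixels"][:,:,::-1]
cv2.imwrite("pics/s1.png",cv2.resize(i[150:280,260:420],None,fx=4.5,fy=4.5,interpolation=cv2.INTER_CUBIC))
cv2.imwrite("pics/s2.png",cv2.resize(i[150:220,140:280],None,fx=5.5,fy=5.5,interpolation=cv2.INTER_CUBIC))
for n,c in(("top",c),("side",s)):
    P=cloud(c);x,y,z=P[...,0],P[...,1],P[...,2]
    # counter plane
    m=(abs(z)<.02)&(abs(y)<.25)&(x>.2)&(x<.55)
    A=np.c_[x[m],y[m],np.ones(m.sum())];print(n,"counter",np.linalg.lstsq(A,z[m],rcond=None)[0].round(4), z[m].std())
    # panel: z .08-.13
    m=(z>.092)&(z<.12)&(x>.6)&(x<.72)&(abs(y)<.16)&(c["pixels"].astype(int).max(-1)-c["pixels"].min(-1)<40)
    A=np.c_[x[m],y[m],np.ones(m.sum())]
    for k in range(3):
        co=np.linalg.lstsq(A,z[m],rcond=None)[0]; r=z[m]-A@co
        g=abs(r)<.006; zz=z[m]
        co=np.linalg.lstsq(A[g],zz[g],rcond=None)[0]
    print(n,"panel",co,"slope deg",np.degrees(np.arctan(np.hypot(*co[:2]))),"yaw",np.degrees(np.arctan2(co[1],co[0])),m.sum())
    # plate
    m=(z>.13)&(z<.155)&(x>.75)&(x<1)&(abs(y)<.1);print("plate z",np.median(z[m]))
    # red
    p=c["pixels"].astype(int)
    red=(p[...,0]>2*p[...,1])&(p[...,0]>60)
    for nm,mm in(("knob",red&(abs(y+.07)<.05)&(x>.58)&(x<.75)),("handle",red&(x<.4)&(y>.3)&(y<.45))):
        q=P[mm];v,u=np.nonzero(mm);print(n,nm,mm.sum(),np.median(q,0).round(4),"pix",u.mean().round(2),v.mean().round(2),u.min(),u.max(),v.min(),v.max())
        if nm=="handle":
            w=np.array([ray(c,a,b,.046) for a,b in zip(u,v)])[:,:2];mu=w.mean(0);e=np.linalg.svd(w-mu)[2][0];print(mu,np.degrees(np.arctan2(e[1],e[0])))
c=np.load("top0.npz")
for nm,u,v,z in[("lipL",225,178.2,.085),("lipR",340.2,174,.085),("panelL",222,135.5,.126),("panelR",341,132.3,.126),("red",306.2,155.5,.118),("blk",257,157.2,.118),
 ("tray0",130.3,298.8,.022),("tray1",185.5,309,.022),("tray2",149.5,202.3,.022),("tray3",203,210.3,.022),
 ("dwFL",161.5,220.5,.046),("dwFR",183,225,.046),("dwBL",148.5,279.5,.046),("dwBR",170,283.5,.046),("hand0",156.6,284.5,.046),("hand1",152.8,303.5,.046),("salt",237.8,198,.05)]:
    print(nm,ray(c,u,v,z).round(4))
E
```

```text
top counter [ 0.0003 -0.0001 -0.0001] 0.0030954904950724845
top panel [ 0.35213447  0.01224254 -0.12961029] slope deg 19.409767940391166 yaw 1.9911816058100456 2612
plate z 0.14442959723098892
top knob 192 [ 0.6665 -0.0698  0.1184] pix 305.92 155.21 299 313 147 164
top handle 83 [0.2834 0.3679 0.0445] pix 154.46 293.6 151 158 285 302
[0.28442035 0.36781959] 167.89677341056648
side counter [ 0.0021  0.0023 -0.0001] 0.0017875591332636206
side panel [ 0.38643076  0.01458195 -0.15265676] slope deg 21.141774820144683 yaw 2.1610293472214357 1866
plate z 0.14540797531896732
side knob 230 [ 0.6645 -0.0773  0.1196] pix 344.44 213.47 335 353 204 221
side handle 114 [0.283  0.3665 0.0407] pix 170.07 178.04 162 178 175 182
[0.28207239 0.35585903] -30.514327176140814
lipL [0.6117 0.1609 0.085 ]
lipR [ 0.6198 -0.1698  0.085 ]
panelL [0.7254 0.1648 0.126 ]
panelR [ 0.7301 -0.1699  0.126 ]
red [ 0.6667 -0.0715  0.118 ]
blk [0.6637 0.0669 0.118 ]
tray0 [0.2693 0.4449 0.022 ]
tray1 [0.2385 0.2826 0.022 ]
tray2 [0.5545 0.395  0.022 ]
tray3 [0.5284 0.2341 0.022 ]
dwFL [0.4961 0.3516 0.046 ]
dwFR [0.4822 0.2883 0.046 ]
dwBL [0.3249 0.386  0.046 ]
dwBR [0.3128 0.3235 0.046 ]
hand0 [0.3103 0.3622 0.046 ]
hand1 [0.2563 0.372  0.046 ]
salt [0.5596 0.1274 0.05  ]
```

View pics/s1.png

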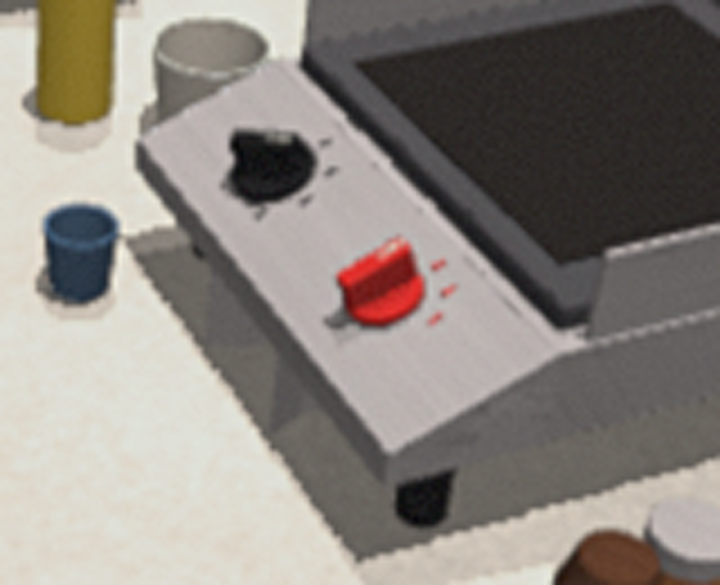

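View pics/s2.png

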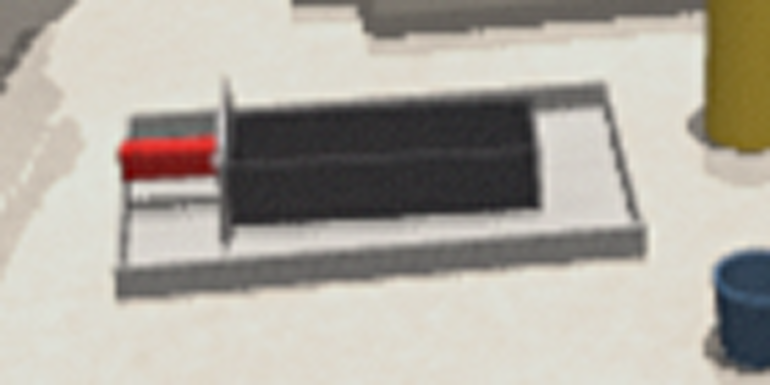

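```bash
python3 - <<'E'
from h import *
c=np.load("top0.npz");s=np.load("side0.npz")
def crop(c,n,u0,u1,v0,v1,k):
    i=c["pixels"][v0:v1,u0:u1,::-1]
    i=np.clip(i.astype(float)*(1.5 if c is not s else 1),0,255).astype(np.uint8)
    cv2.imwrite("pics/"+n,cv2.resize(i,None,fx=k,fy=k,interpolation=cv2.INTER_CUBIC))
crop(c,"c1.png",355,445,195,315,5)
crop(s,"c2.png",190,370,300,420,4)
crop(c,"c3.png",205,355,0,140,4)
E
```

```text
(no output)
```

View pics/c1.png

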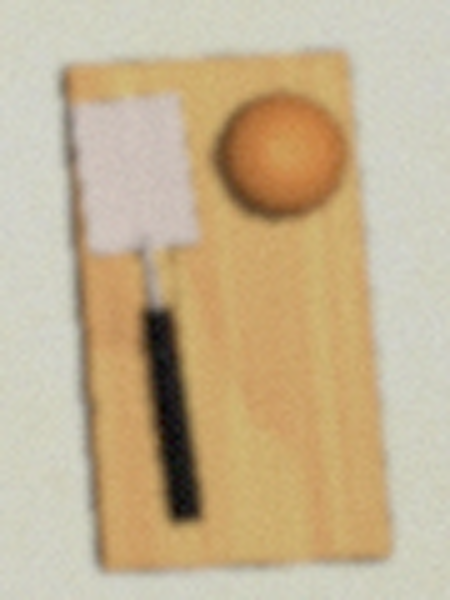

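View pics/c2.png

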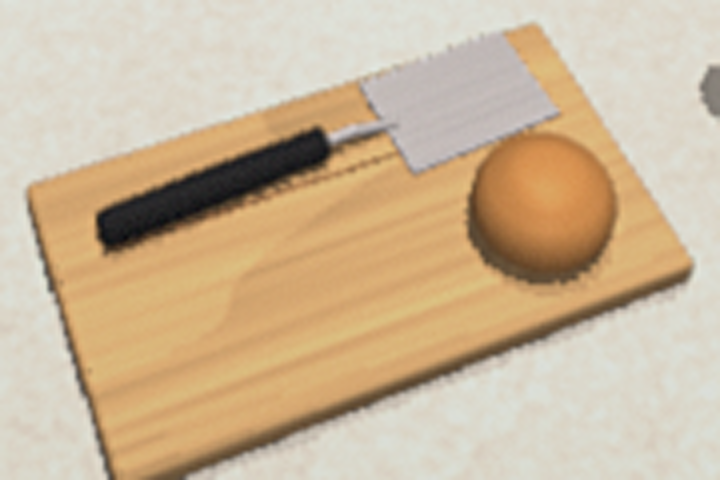

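View pics/c3.png

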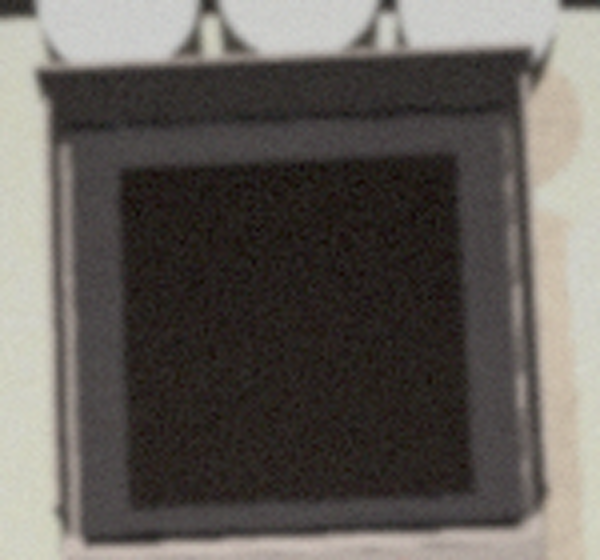

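```bash
cat > fit.py <<'E'
from h import *
from scipy.optimize import least_squares
T=np.load("top0.npz");S=np.load("side0.npz")
def pix(l,k,u0,v0): return np.array([((a+.5)/k-.5+u0,(b+.5)/k-.5+v0) for a,b in l])
hx,hy=.15,.085
obs=[]
def add(cam,obj,loc,px):
    for l,p in zip(loc,px): obs.append((cam,obj,np.array(l),p))
add(0,1,[(hx,hy,.022),(hx,-hy,.022),(-hx,-hy,.022),(-hx,hy,.022)],pix([(195,35),(470,73),(380,568),(103,517)],5,110,195))
add(1,1,[(-hx,-hy,.022),(hx,-hy,.022),(hx,hy,.022),(-hx,hy,.022)],pix([(118,270),(645,225),(605,85),(132,115)],5.5,140,150))
add(0,2,[(hx,hy,.018),(hx,-hy,.018),(-hx,-hy,.018),(-hx,hy,.018)],pix([(65,65),(350,52),(390,553),(103,568)],5,355,195))
add(1,2,[(-hx,hy,.018),(hx,hy,.018),(hx,-hy,.018)],pix([(30,187),(538,22),(692,265)],4,190,300))
kx,kz=.0465,.105
a=np.radians(22);n=np.array([-np.sin(a),0,np.cos(a)])
# knob centres along panel unknown: param
add(0,0,[(0,.17,.085),(0,-.17,.085)],pix([(72,340),(655,320)],5,210,110))
add(1,0,[(0,.17,.085),(0,-.17,.085)],pix([(138,148),(388,455)],4.5,260,150))
# back guard top corners (z .214)
add(0,0,[(.42,.17,.214),(.42,-.17,.214)],pix([(40,70),(530,48)],4,205,0))
h=.004
add(0,3,[(.09,.031,h+.042),(.09,-.031,h+.042)],pix([(258,130),(368,150)],5,110,195))
add(0,3,[(-.094,0,h+.042),(-.154,0,h+.042)],pix([(234,447),(214,545)],5,110,195))
add(1,3,[(-.154,.007,h+.042),(-.094,.007,h+.042)],pix([(122,143),(217,135)],5.5,140,150))
add(1,3,[(.09,.031,h+.042),(.09,-.031,h+.042)],pix([(533,98),(540,153)],5.5,140,150))
def proj(c,P,k,dt,dr):
    f=210/np.tan(np.radians(float(c["fovy"]))/2)
    p=(R.from_rotvec(dr)*R.from_rotvec(c["attitude"])).inv().apply(P-c["xyz"]-dt)
    x,y=p[0]/-p[2],-p[1]/-p[2];r=x*x+y*y
    return np.array([c["cx"]+f*x*(1+k*r),c["cy"]+f*y*(1+k*r)])
def W(o,l): 
    cs,sn=np.cos(o[2]),np.sin(o[2]);return np.array([o[0]+cs*l[0]-sn*l[1],o[1]+sn*l[0]+cs*l[1],l[2]])
def unpack(p): return p[:12].reshape(4,3),p[12:14],p[14:20].reshape(2,3),p[20:26].reshape(2,3)
def res(p):
    O,k,dt,dr=unpack(p);r=[]
    for cam,o,l,px in obs: r+=list(proj((T,S)[cam],W(O[o],l),k[cam],dt[cam],dr[cam])-px)
    return np.array(r+list(dt.ravel()/.0015)+list(dr.ravel()/.0015)+list(k/.2))
p0=np.r_[.615,0,.02, .4,.34,-.2, .4,-.38,.05, .4,.34,-.2, np.zeros(14)]
if __name__=="__main__":
    s=least_squares(res,p0,loss="soft_l1",f_scale=1.)
    O,k,dt,dr=unpack(s.x)
    sd=np.sqrt(np.diag(np.linalg.inv(s.jac.T@s.jac)))[:12].reshape(4,3)
    for n,o,e in zip(("griddle","tray","board","drawer"),O,sd): print(n,o[:2].round(4),np.degrees(o[2]).round(2),e[:2].round(4),np.degrees(e[2]).round(2))
    print("k",k,dt.round(4),dr.round(4));
    for ob,r in zip(obs,res(s.x)[:2*len(obs)].reshape(-1,2)): print(ob[0],ob[1],ob[2],r.round(1))
    np.save("fit.npy",s.x)
E
python3 fit.py
```

```text
griddle [ 0.6195 -0.0038] 1.63 [0.0025 0.0027] 0.34
tray [0.3999 0.3418] -9.87 [0.0025 0.0027] 0.51
board [ 0.3853 -0.351 ] 2.24 [0.0021 0.0026] 0.43
drawer [0.4034 0.3422] -12.86 [0.0023 0.0029] 0.82
k [-0.06682582 -0.07141075] [[-0.     -0.0001  0.0006]
 [ 0.      0.0001  0.0004]] [[-0.0001  0.0001 -0.0004]
 [-0.0001 -0.0002  0.0004]]
0 1 [0.15  0.085 0.022] [-0.  -1.7]
0 1 [ 0.15  -0.085  0.022] [ 0.  -0.5]
0 1 [-0.15  -0.085  0.022] [-0.1  0.6]
0 1 [-0.15   0.085  0.022] [-0.8  1. ]
1 1 [-0.15  -0.085  0.022] [-0.3  0.5]
1 1 [ 0.15  -0.085  0.022] [0.8 0.6]
1 1 [0.15  0.085 0.022] [ 1.  -0.6]
1 1 [-0.15   0.085  0.022] [-0.9  0.5]
0 2 [0.15  0.085 0.018] [ 0.6 -0.2]
0 2 [ 0.15  -0.085  0.018] [-0.1 -0.4]
0 2 [-0.15  -0.085  0.018] [0.4 0.4]
0 2 [-0.15   0.085  0.018] [0.2 0.7]
1 2 [-0.15   0.085  0.018] [-1.1 -1. ]
1 2 [0.15  0.085 0.018] [0.2 0.2]
1 2 [ 0.15  -0.085  0.018] [ 0.8 -0.7]
0 0 [0.    0.17  0.085] [-0.8 -0.3]
0 0 [ 0.    -0.17   0.085] [ 0.7 -1.1]
1 0 [0.    0.17  0.085] [-0.1 -2. ]
1 0 [ 0.    -0.17   0.085] [0.3 0.2]
0 0 [0.42  0.17  0.214] [-0.5  0.8]
0 0 [ 0.42  -0.17   0.214] [0.8 1.1]
0 3 [0.09  0.031 0.046] [ 0.4 -0.7]
0 3 [ 0.09  -0.031  0.046] [-1.3 -0.3]
0 3 [-0.094  0.     0.046] [ 0.5 -0.4]
0 3 [-0.154  0.     0.046] [-0.4  0.4]
1 3 [-0.154  0.007  0.046] [-0.9 -0.2]
1 3 [-0.094  0.007  0.046] [0.7 0.3]
1 3 [0.09  0.031 0.046] [-0.2  0.6]
1 3 [ 0.09  -0.031  0.046] [-0.5  0.3]
```

```bash
cat >> h.py <<'E'
def delta(s,tgt,yaw_deg):
    """shift in tool axes (mm) and turn (deg) so tool y is along +-yaw dir's y; s=state"""
    M=R.from_rotvec(s["tcp_rot"]).as_matrix()
    d=M.T@(np.array(tgt)-s["tool_pos"])*1000
    y=np.radians(yaw_deg);g=M.T@np.array([-np.sin(y),np.cos(y),0])
    t=np.degrees(np.arctan2(-g[0],g[1]));t=(t+90)%180-90
    return d.round(1),round(t,2)
E
python3 - <<'E'
from h import *
from workcell import bot
s=bot.read_state()
print(R.from_rotvec(s["tcp_rot"]).as_matrix().round(3))
p=np.load("fit.npy")
o=p[9:12];c,sn=np.cos(o[2]),np.sin(o[2])
g=np.array([o[0]-.135*c,o[1]-.135*sn]);print(g)
print(delta(s,[*g,.12],np.degrees(o[2])))
E
```

```text
[[-0.934  0.358 -0.001]
 [ 0.358  0.934 -0.002]
 [ 0.    -0.002 -1.   ]]
[0.27175454 0.37228934]
(array([-120.6, -229.2,  110.5]), np.float64(-8.1))
```

move_arm(
  steps=[
    [-40,-76,36,-4,60],
    [-80,-152,72,-8,60],
    [-120.6,-229.2,110.5,-8.1,60],
    [-120.6,-229.2,110.5,-8.1,60],
    [-120.6,-229.2,110.5,-8.1,60],
    [-120.6,-229.2,110.5,-8.1,60],
    [-120.6,-229.2,110.5,-8.1,60],
  ],
)

```text
time: 0.8
tool_pos: [0.27, 0.3676, 0.1174]
tcp_rot: [-0.355, -3.118, 0.011]
wrist_force: [-0.3, 0.7, 0.2]
width: 0.597
```

```bash
cat > snap.py <<'E'
import sys
from h import *
from workcell import bot
def snap(cam,name,u0,u1,v0,v1,k):
    c=bot.read_camera(cam);np.savez(f"{name}.npz",**c)
    i=c["pixels"][v0:v1,u0:u1,::-1].astype(float)*(1.5 if cam=="top" else 1)
    cv2.imwrite(f"pics/{name}.png",cv2.resize(np.clip(i,0,255).astype(np.uint8),None,fx=k,fy=k,interpolation=cv2.INTER_CUBIC))
a=sys.argv
snap(a[1],a[2],*map(int,a[3:7]),float(a[7]))
s=bot.read_state();print({k:np.round(s[k],4) for k in("time","tool_pos","tcp_rot","wrist_force","torque","width")})
E
python3 snap.py side s3 120 300 60 220 4
```

```text
{'time': np.float64(0.85), 'tool_pos': array([0.2711, 0.3706, 0.1191]), 'tcp_rot': array([-0.3553, -3.1195,  0.0045]), 'wrist_force': array([0.739 , 0.5277, 0.5996]), 'torque': array([-0.0046, -0.0355, -0.0426]), 'width': np.float64(0.5949)}
```

View pics/s3.png

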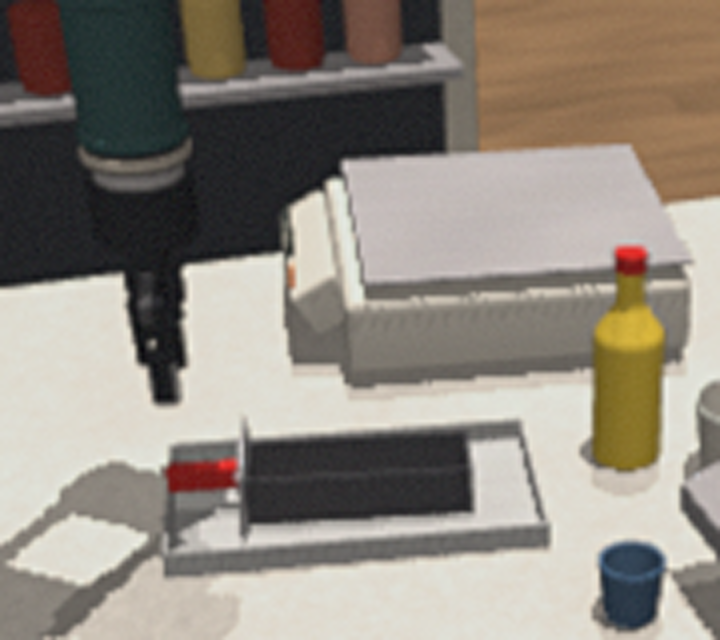

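```bash
python3 - <<'E'
from fit import *
O,k,dt,dr=unpack(np.load("fit.npy"))
f=lambda P:((proj(S,np.array(P),k[1],dt[1],dr[1])-[120,60]+.5)*4).round(0)
print(f([.2711,.3706,.119]),f([.2711,.3706,.132]), "end",f([.2718,.3723,.022]))
print(f(W(O[3],(-.154,0,.046))),f(W(O[3],(-.094,0,.046))),f(W(O[3],(-.094,.0,.022))))
from workcell import bot
s=bot.read_state();o=O[3]
print(delta(s,[o[0]-.135*np.cos(o[2]),o[1]-.135*np.sin(o[2]),.06],np.degrees(o[2])))
E
```

```text
[176. 388.] [174. 373.] end [193. 492.]
[165. 468.] [240. 464.] [244. 490.]
(array([-0.3,  2. , 59.1]), np.float64(-0.13))
```

move_arm(
  steps=[
    [0,2,35,0,50],
    [0,2,59,0,50],
    [0,2,59,0,50],
    [0,2,59,0,50],
  ],
)

```text
time: 1.25
tool_pos: [0.2727, 0.3762, 0.0623]
tcp_rot: [-0.351, -3.122, -0.0]
wrist_force: [-0.6, 0.0, 0.6]
width: 0.497
```

```bash
python3 snap.py side s4 140 240 130 220 7; python3 snap.py top t4 110 230 195 315 5
```

```text
{'time': np.float64(1.3), 'tool_pos': array([0.2732, 0.3767, 0.0631]), 'tcp_rot': array([3.5070e-01, 3.1209e+00, 2.8000e-03]), 'wrist_force': array([ 0.4642,  0.0293, -0.2799]), 'torque': array([0.03  , 0.0136, 0.0497]), 'width': np.float64(0.4998)}
{'time': np.float64(1.35), 'tool_pos': array([0.2735, 0.3769, 0.0635]), 'tcp_rot': array([0.3507, 3.1204, 0.0041]), 'wrist_force': array([0.2186, 0.0342, 0.7131]), 'torque': array([-0.0614,  0.024 , -0.0243]), 'width': np.float64(0.4993)}
```

View pics/s4.png

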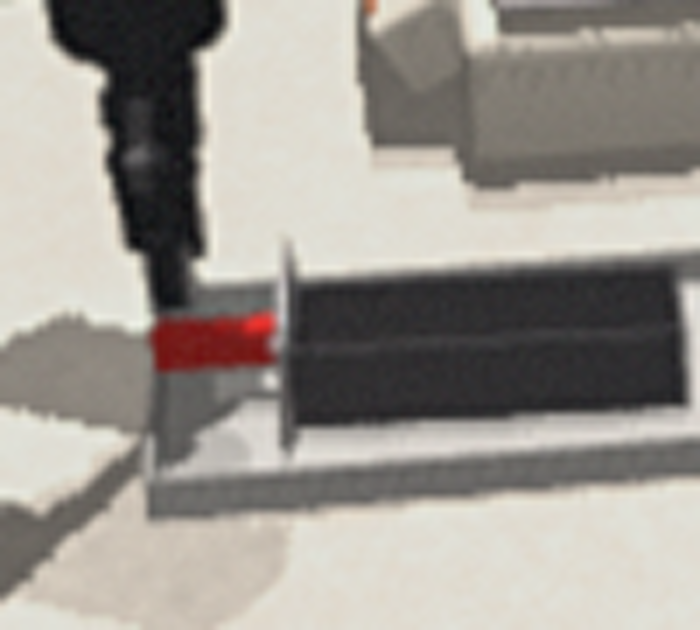

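View pics/t4.png

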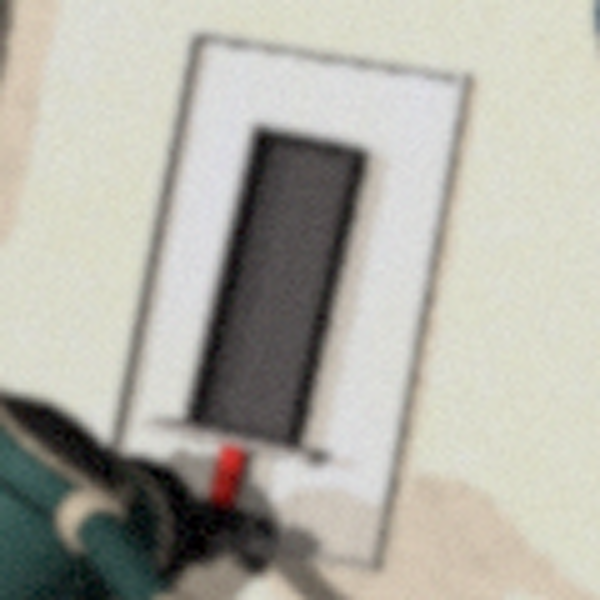

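```bash
python3 - <<'E'
from fit import *
O,k,dt,dr=unpack(np.load("fit.npy"))
from workcell import bot
s=bot.read_state();o=O[3];print(s["joint_vel"].round(3),s["tool_pos"])
print(delta(s,[o[0]-.135*np.cos(o[2]),o[1]-.135*np.sin(o[2]),.024],np.degrees(o[2])))
E
```

```text
[-0.002 -0.013  0.002 -0.001 -0.    -0.002] [0.27347895 0.37692749 0.06348427]
(array([ 0.7, -5. , 39.5]), np.float64(0.04))
```

move_arm(
  steps=[
    [0.5,-5,0,0,50],
    [0.5,-5,20,0,50],
    [0.5,-5,38,0,50],
    [0.5,-5,38,0,50],
    [0.5,-5,38,0,50],
    [0.5,-5,38,0,50],
  ],
)

```text
time: 1.95
tool_pos: [0.2716, 0.3712, 0.0251]
tcp_rot: [0.352, 3.121, 0.003]
wrist_force: [0.2, 1.1, 0.2]
width: 0.503
```

```bash
python3 snap.py side s5 140 240 130 220 7
```

```text
{'time': np.float64(2.0), 'tool_pos': array([0.2717, 0.3713, 0.0251]), 'tcp_rot': array([0.3517, 3.1205, 0.0033]), 'wrist_force': array([-0.5322,  0.1132, -0.5465]), 'torque': array([-0.0174, -0.0388, -0.0285]), 'width': np.float64(0.5028)}
```

View pics/s5.png

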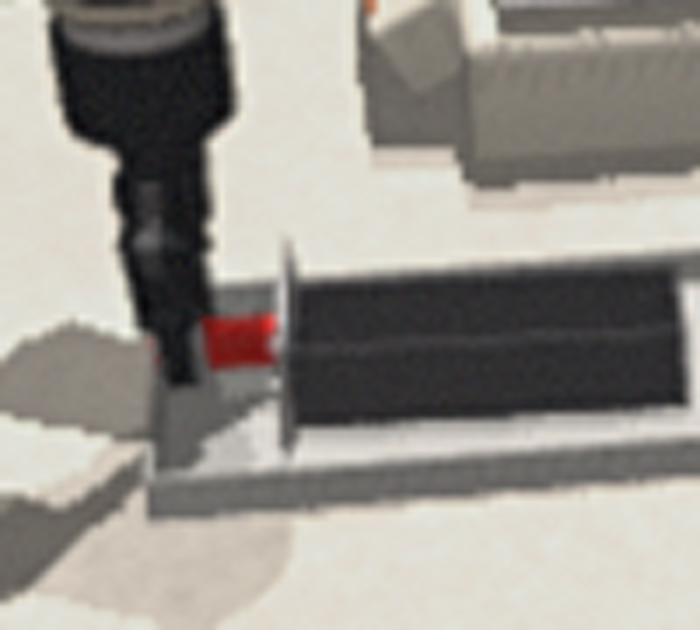

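The near finger sits beside the handle at crop (180,350), about 12 to 15 mm in from the handle's end. I'll close on it now.

move_arm(
  newtons=110,
  steps=[
    [0,0,0,0,0],
    [0,0,0,0,0],
    [0,0,0,0,0],
    [0,0,0,0,0],
    [0,0,0,0,0],
    [0,0,0,0,0],
    [0,0,0,0,0],
    [0,0,0,0,0],
  ],
)

```text
time: 2.8
tool_pos: [0.2718, 0.3715, 0.0249]
tcp_rot: [0.352, 3.121, 0.004]
wrist_force: [-0.3, -0.2, 5.7]
width: 0.137
```

move_arm(
  steps=[
    [0,0,-8,0,0],
    [0,0,-16,0,0],
    [0,0,-30,0,0],
    [0,0,-50,0,0],
    [0,0,-70,0,0],
    [0,0,-90,0,0],
    [0,0,-90,0,0],
    [0,0,-90,0,0],
  ],
)

```text
time: 3.6
tool_pos: [0.2705, 0.37, 0.1134]
tcp_rot: [-0.352, -3.121, 0.0]
wrist_force: [0.1, 0.2, -5.4]
width: 0.134
```

```bash
python3 snap.py side s6 120 300 60 220 4
```

```text
{'time': np.float64(3.65), 'tool_pos': array([0.2701, 0.3694, 0.1126]), 'tcp_rot': array([-3.5180e-01, -3.1204e+00,  2.9000e-03]), 'wrist_force': array([ 0.0225, -0.2905, -6.0658]), 'torque': array([ 0.0425,  0.4425, -0.0048]), 'width': np.float64(0.1364)}
```

View pics/s6.png

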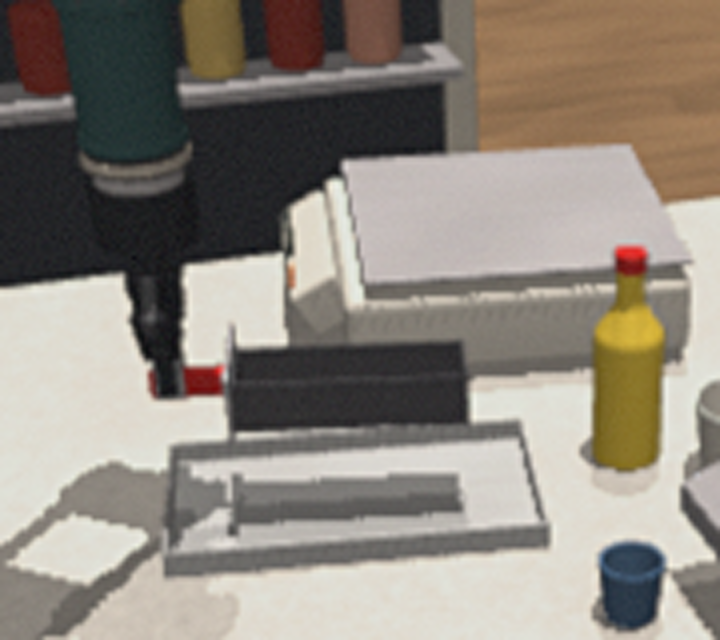

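The drawer hangs level in the grip at crop (350,385), with the handle held at (170,380). Next I'll carry it to a point in front of the drawer opening.

```bash
python3 - <<'E'
from fit import *
O,k,dt,dr=unpack(np.load("fit.npy"))
from workcell import bot
s=bot.read_state();o=O[0]
d,t=delta(s,[*W(o,(-.237,0,0))[:2],.115],np.degrees(o[2]));print(d,t)
E
```

```text
[-194.3 -345.4   -1.9] -14.49
```

move_arm(
  steps=[
    [-6,-10,-2,0,0],
    [-18,-32,-2,-1,0],
    [-35,-62,-2,-2,0],
    [-52,-93,-2,-3.5,0],
    [-70,-124,-2,-5,0],
    [-87,-155,-2,-6.5,0],
    [-105,-186,-2,-8,0],
    [-122,-217,-2,-9.5,0],
    [-139,-248,-2,-11,0],
    [-157,-279,-2,-12.5,0],
    [-173,-308,-2,-13.5,0],
    [-185,-329,-2,-14.5,0],
    [-192,-341,-2,-14.5,0],
    [-194.3,-345.4,-2,-14.5,0],
    [-194.3,-345.4,-2,-14.5,0],
    [-194.3,-345.4,-2,-14.5,0],
    [-194.3,-345.4,-2,-14.5,0],
  ],
)

```text
time: 5.35
tool_pos: [0.3829, -0.009, 0.1154]
tcp_rot: [0.047, -3.14, -0.0]
wrist_force: [0.1, 0.0, -4.8]
width: 0.136
```

```bash
python3 snap.py side s7 200 400 100 260 4;python3 snap.py top t7 205 355 140 290 4
```

```text
{'time': np.float64(5.4), 'tool_pos': array([ 0.383 , -0.009 ,  0.1156]), 'tcp_rot': array([ 4.7100e-02, -3.1406e+00, -2.0000e-04]), 'wrist_force': array([ 0.8994,  0.1816, -4.0456]), 'torque': array([-0.0112,  0.501 ,  0.0244]), 'width': np.float64(0.1365)}
{'time': np.float64(5.45), 'tool_pos': array([ 0.3832, -0.009 ,  0.1157]), 'tcp_rot': array([ 4.7100e-02, -3.1409e+00, -1.0000e-04]), 'wrist_force': array([-0.8657, -1.2047, -5.5161]), 'torque': array([0.0006, 0.4819, 0.0727]), 'width': np.float64(0.1391)}
```

View pics/s7.png

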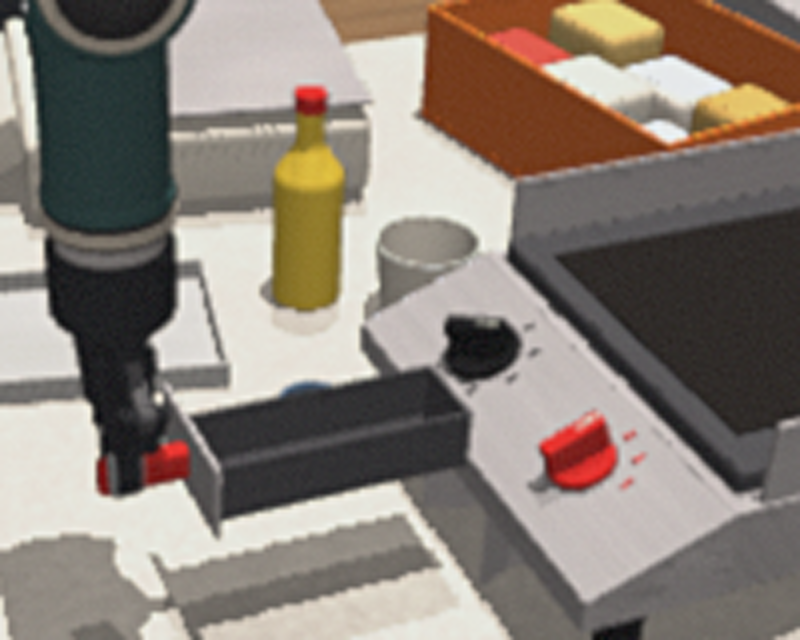

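View pics/t7.png

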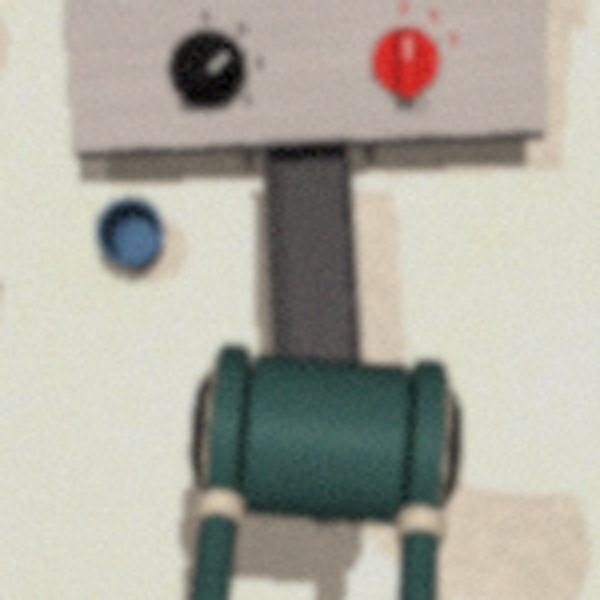

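```bash
python3 - <<'E'
from fit import *
O,k,dt,dr=unpack(np.load("fit.npy"))
from workcell import bot
s=bot.read_state();o=O[0]
und=.004+s["tool_pos"][2]-.0249
M=R.from_rotvec(s["tcp_rot"]).as_matrix();yaw=np.arctan2(M[1,0],M[0,0]);print(np.degrees(yaw),np.degrees(np.arctan2(-M[0,1],M[1,1])),und)
# predicted drawer from tcp: origin = tcp + .135 fwd
y=np.arctan2(-M[0,1],M[1,1])
d=np.array([s["tool_pos"][0]+.135*np.cos(y),s["tool_pos"][1]+.135*np.sin(y),y])
def f(P,c,u0,v0,kk): return ((proj((T,S)[c],P,k[c],dt[c],dr[c])-[u0,v0]+.5)*kk).round(0)
for l in [(.09,.031,.042),(.09,-.031,.042),(-.02,.031,.042),(-.02,-.031,.042)]: print("top",l,f(W(d,np.add(l,(0,0,und))),0,205,140,4))
for l in [(.09,.031,.042),(.09,-.031,.042),(.09,-.031,0),(-.094,-.05,.002),(-.094,-.05,.056),(-.094,.05,.056),(-.154,-.007,.042)]: print("side",l,f(W(d,np.add(l,(0,0,und))),1,200,100,4))
for l in [(0,.17,.085),(0,-.17,.085)]: print("lip",f(W(o,l),0,205,140,4),f(W(o,l),1,200,100,4))
c,sn=np.cos(o[2]),np.sin(o[2]);r=d[:2]-o[:2];print("drawer in griddle",r[0]*c+r[1]*sn,-r[0]*sn+r[1]*c,np.degrees(d[2]-o[2]))
# guess knob positions
a=np.radians(22)
for s0 in(8,32):
  for yy in(-.07,.07): print("knob",s0,f(W(o,(.051-s0*.001*np.sin(a),yy,.1055+s0*.001*np.cos(a))),0,205,140,4),f(W(o,(.051-s0*.001*np.sin(a),yy,.1055+s0*.001*np.cos(a))),1,200,100,4))
E
```

```text
-178.28022652272062 1.7197720832355132 0.09475203388923267
top (0.09, 0.031, 0.042) [264. 143.]
top (0.09, -0.031, 0.042) [353. 139.]
top (-0.02, 0.031, 0.042) [270. 301.]
top (-0.02, -0.031, 0.042) [361. 297.]
side (0.09, 0.031, 0.042) [431. 364.]
side (0.09, -0.031, 0.042) [473. 413.]
side (0.09, -0.031, 0) [468. 466.]
side (-0.094, -0.05, 0.002) [214. 542.]
side (-0.094, -0.05, 0.056) [213. 472.]
side (-0.094, 0.05, 0.056) [161. 384.]
side (-0.154, -0.007, 0.042) [ 97. 471.]
lip [ 75. 151.] [363. 324.]
lip [547. 132.] [586. 606.]
drawer in griddle -0.10140840322274576 0.0017823827814916376 0.08997194834961222
knob 8 [407.  62.] [580. 460.]
knob 8 [209.  70.] [483. 349.]
knob 32 [409.  67.] [572. 435.]
knob 32 [208.  75.] [474. 324.]
```

move_arm(
  steps=[
    [0,-2,20,0,0],
    [0,-2,45,0,0],
    [0,-2,65,0,0],
    [0,-2,78,0,0],
    [0,-2,84,0,0],
    [0,-2,86,0,0],
    [0,-2,86,0,0],
    [0,-2,86,0,0],
  ],
)

```text
time: 6.25
tool_pos: [0.3845, -0.0116, 0.0306]
tcp_rot: [-0.045, 3.14, -0.0]
wrist_force: [-0.5, -0.5, -4.9]
width: 0.138
```

```bash
python3 snap.py side s8 200 400 120 280 4
```

```text
{'time': np.float64(6.3), 'tool_pos': array([ 0.3846, -0.0117,  0.0307]), 'tcp_rot': array([-4.5200e-02,  3.1393e+00, -3.0000e-04]), 'wrist_force': array([ 1.3175, -0.325 , -5.4598]), 'torque': array([-0.0599,  0.4628,  0.0187]), 'width': np.float64(0.1355)}
```

View pics/s8.png

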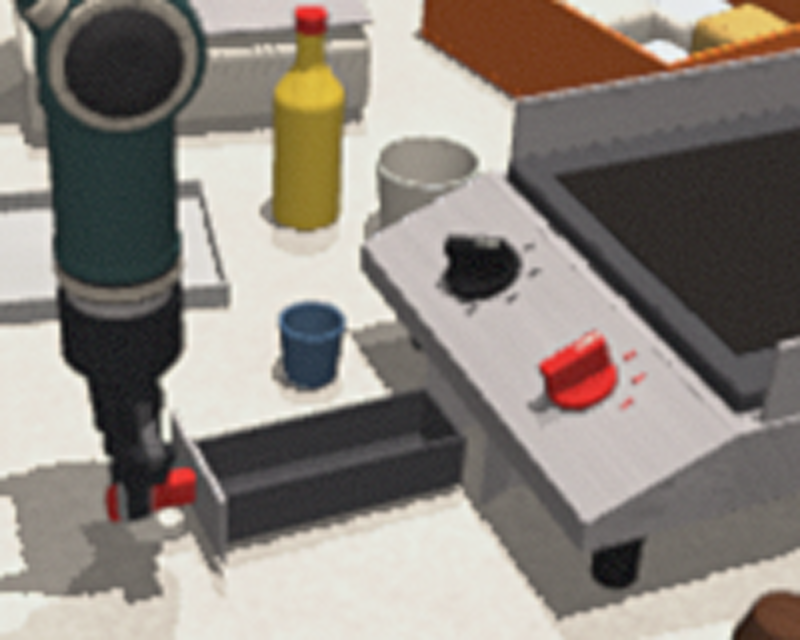

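The drawer hovers just above the counter with its nose at crop (440,450), directly in front of the opening, and the salt pot is untouched. I'll lower it a little more and start inserting.

move_arm(
  steps=[
    [0,0,3,0,0],
    [0,0,6,0,0],
    [0,0,6,0,0],
  ],
)

```text
time: 6.6
tool_pos: [0.3832, -0.0116, 0.0235]
tcp_rot: [0.045, -3.141, -0.0]
wrist_force: [-0.6, 0.0, -3.7]
width: 0.136
```

move_arm(
  steps=[
    [-8,0,0,0,0],
    [-16,0,0,0,0],
    [-24,0,0,0,0],
    [-32,0,0,0,0],
    [-40,0,0,0,0],
    [-48,0,0,0,0],
    [-56,0,0,0,0],
    [-56,0,0,0,0],
  ],
)

```text
time: 7.4
tool_pos: [0.4413, -0.0101, 0.0241]
tcp_rot: [-0.045, 3.14, -0.0]
wrist_force: [0.4, -0.3, -5.3]
width: 0.139
```

```bash
python3 snap.py side s9 200 400 120 280 4; python3 snap.py top t9 205 355 140 290 4
```

```text
{'time': np.float64(7.45), 'tool_pos': array([ 0.4403, -0.01  ,  0.0239]), 'tcp_rot': array([-4.520e-02,  3.141e+00, -1.000e-04]), 'wrist_force': array([ 0.3537,  0.1534, -4.6982]), 'torque': array([-0.0376,  0.4794,  0.0359]), 'width': np.float64(0.1361)}
{'time': np.float64(7.5), 'tool_pos': array([ 0.4395, -0.01  ,  0.0237]), 'tcp_rot': array([ 4.5100e-02, -3.1406e+00, -1.0000e-04]), 'wrist_force': array([ 0.631 , -0.1195, -5.5625]), 'torque': array([ 0.0187,  0.4213, -0.0092]), 'width': np.float64(0.1366)}
```

View pics/s9.png

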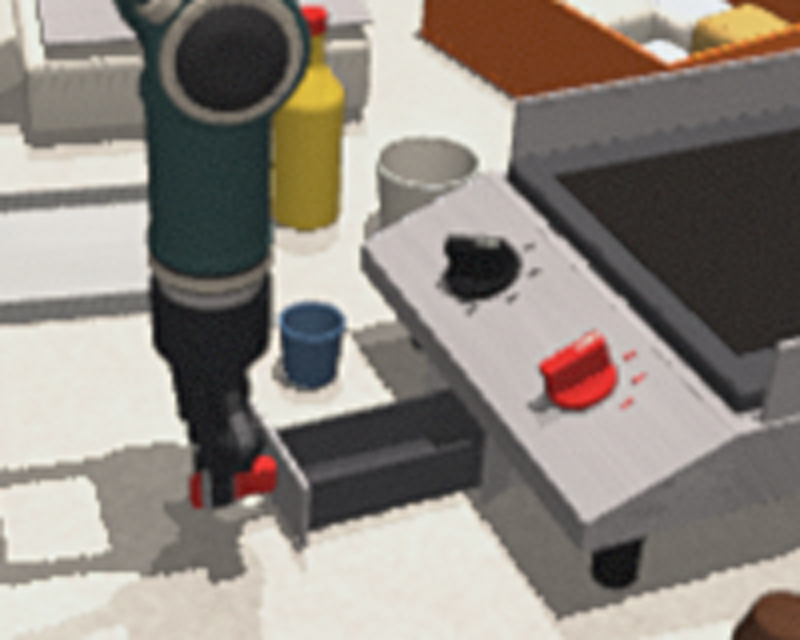

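View pics/t9.png

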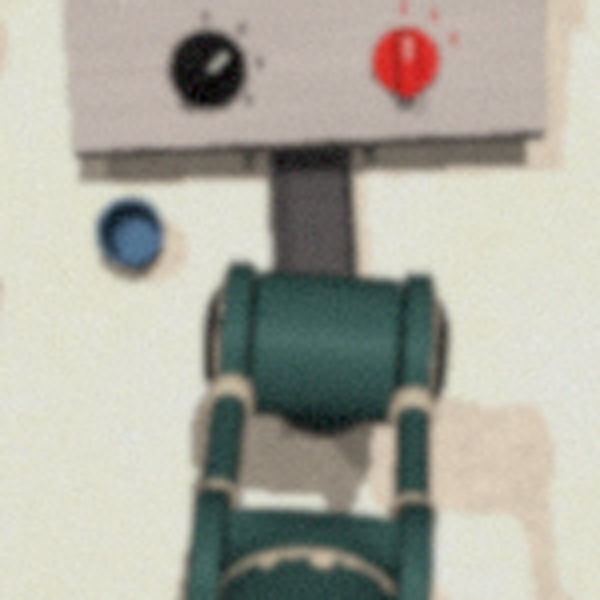

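move_arm(
  steps=[
    [-10,0,1,0,0],
    [-22,0,1,0,0],
    [-34,0,1,0,0],
    [-46,0,1,0,0],
    [-58,0,1,0,0],
    [-70,0,1,0,0],
    [-82,0,1,0,0],
    [-94,0,1,0,0],
    [-105,0,1,0,0],
    [-110,0,1,0,0],
    [-110,0,1,0,0],
  ],
)

```text
time: 8.6
tool_pos: [0.5505, -0.0069, 0.0229]
tcp_rot: [-0.045, 3.141, -0.0]
wrist_force: [-0.3, -0.2, -3.5]
width: 0.136
```

```bash
python3 snap.py side s10 230 390 120 260 5
```

```text
{'time': np.float64(8.65), 'tool_pos': array([ 0.5497, -0.0069,  0.0227]), 'tcp_rot': array([ 0.045 , -3.1411, -0.    ]), 'wrist_force': array([ 0.0327,  0.0707, -3.6897]), 'torque': array([-0.0086,  0.2445, -0.0461]), 'width': np.float64(0.1353)}
```

View pics/s10.png

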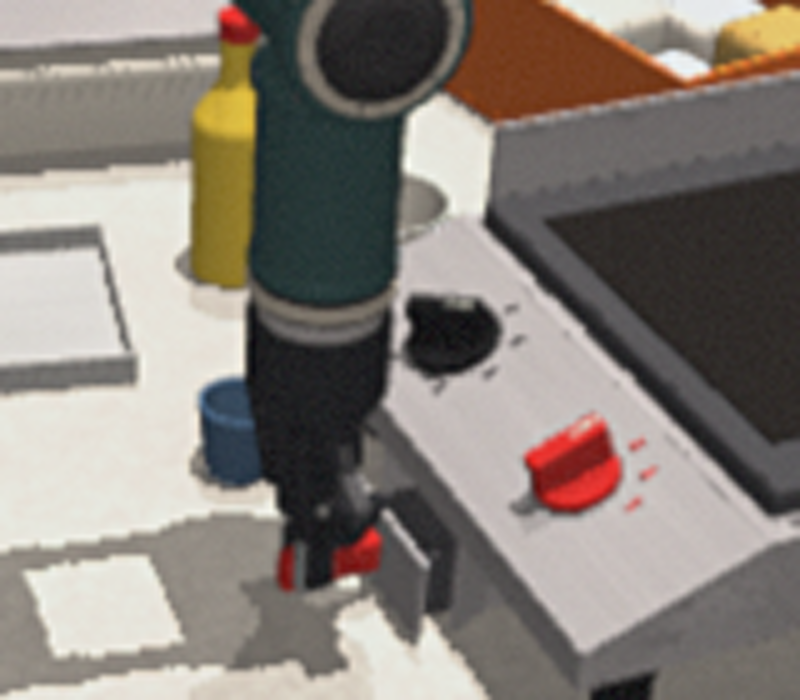

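move_arm(
  steps=[
    [0,0,2,0,0],
    [0,0,2,0,40],
    [0,0,2,0,40],
    [0,0,2,0,40],
    [0,0,2,0,40],
    [0,0,-25,0,40],
    [0,0,-55,0,40],
    [25,0,-55,0,0],
    [55,0,-55,0,0],
    [60,0,-55,0,0],
    [60,0,-55,0,0],
    [60,0,-30,0,0],
    [60,0,0,0,0],
    [60,0,0,0,0],
    [60,0,0,0,0],
  ],
)

```text
time: 10.15
tool_pos: [0.4898, -0.0086, 0.0226]
tcp_rot: [0.045, -3.14, -0.0]
wrist_force: [-0.3, -1.1, 0.5]
width: -0.002
```

```bash
python3 snap.py side s11 230 390 120 260 5
```

```text
{'time': np.float64(10.2), 'tool_pos': array([ 0.4908, -0.0086,  0.0235]), 'tcp_rot': array([-4.5000e-02,  3.1403e+00, -1.0000e-04]), 'wrist_force': array([-0.8029, -0.4303,  0.0692]), 'torque': array([0.041 , 0.0241, 0.0526]), 'width': np.float64(0.0021)}
```

View pics/s11.png

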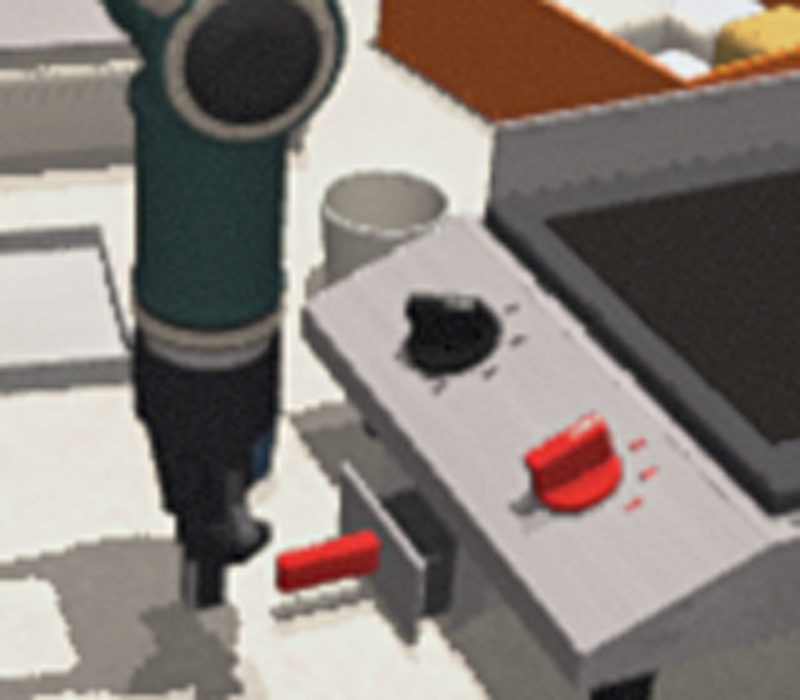

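The drawer stands in the runners with a gap of about 25 mm left at the plate (crop (385,545)). The shut fingers at (205,585) are lined up behind the handle's end at (280,570). I'll push it home.

move_arm(
  steps=[
    [-8,0,0,0,0],
    [-15,0,0,0,0],
    [-21,0,0,0,0],
    [-27,0,0,0,0],
    [-32,0,0,0,0],
    [-37,0,0,0,0],
    [-42,0,0,0,0],
    [-46,0,0,0,0],
    [-48,0,0,0,0],
    [-48,0,0,0,0],
  ],
)

```text
time: 11.2
tool_pos: [0.538, -0.0072, 0.0226]
tcp_rot: [-0.045, 3.141, -0.0]
wrist_force: [-1.5, 0.4, -0.0]
width: -0.001
```

move_arm(
  steps=[
    [-1,0,0,0,0],
    [-2,0,0,0,0],
    [-3,0,0,0,0],
    [-4,0,0,0,0],
    [-4,0,0,0,0],
  ],
)

```text
time: 11.7
tool_pos: [0.5417, -0.0071, 0.0228]
tcp_rot: [-0.045, 3.141, -0.0]
wrist_force: [-2.1, 0.1, -1.8]
width: -0.001
```

```bash
python3 snap.py side s12 230 390 120 260 5
```

```text
{'time': np.float64(11.75), 'tool_pos': array([ 0.5417, -0.0071,  0.0228]), 'tcp_rot': array([-4.5000e-02,  3.1409e+00, -1.0000e-04]), 'wrist_force': array([-0.8148,  0.3958, -2.565 ]), 'torque': array([-0.0112,  0.2805,  0.0267]), 'width': np.float64(0.0026)}
```

View pics/s12.png

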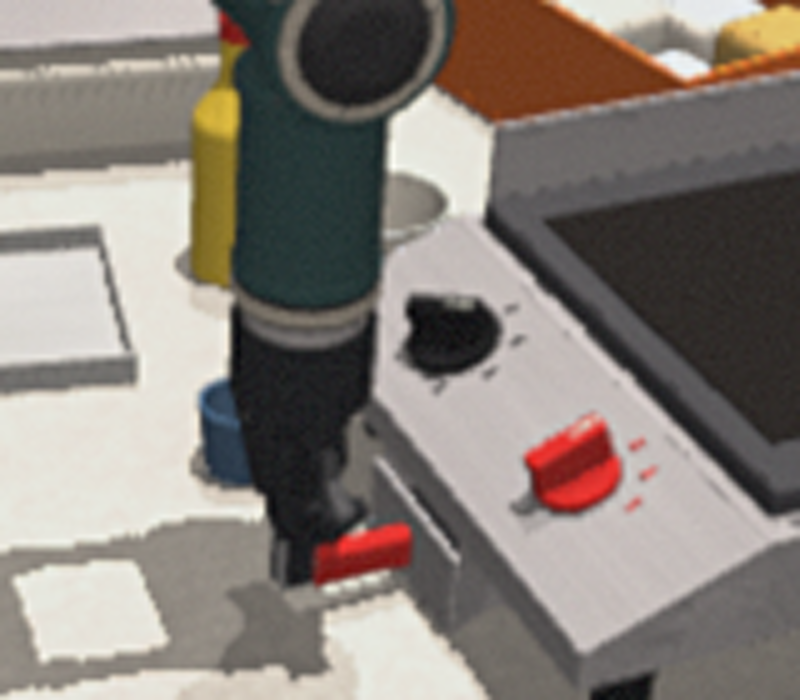

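move_arm(
  steps=[
    [-1,0,0,0,0],
    [-2,0,0,0,0],
    [-3,0,0,0,0],
    [-4,0,0,0,0],
    [-4,0,0,0,0],
  ],
)

```text
time: 12.25
tool_pos: [0.5435, -0.0068, 0.0227]
tcp_rot: [0.045, -3.137, -0.001]
wrist_force: [-8.6, 0.8, 5.5]
width: -0.001
```

move_arm(
  steps=[
    [-1,0,0,0,0],
    [-2,0,0,0,0],
    [-3,0,0,0,0],
    [-3,0,0,0,0],
  ],
)

```text
time: 12.65
tool_pos: [0.5434, -0.0067, 0.0221]
tcp_rot: [0.045, -3.13, -0.001]
wrist_force: [-15.5, -0.8, 10.7]
width: 0.002
```

```bash
python3 snap.py side s13 230 390 120 260 5
```

```text
{'time': np.float64(12.7), 'tool_pos': array([ 0.5434, -0.0067,  0.0221]), 'tcp_rot': array([ 4.5200e-02, -3.1306e+00, -7.0000e-04]), 'wrist_force': array([-15.5428,  -0.3741,  10.6144]), 'torque': array([ 0.0125,  2.3562, -0.0185]), 'width': np.float64(-0.0007)}
```

View pics/s13.png

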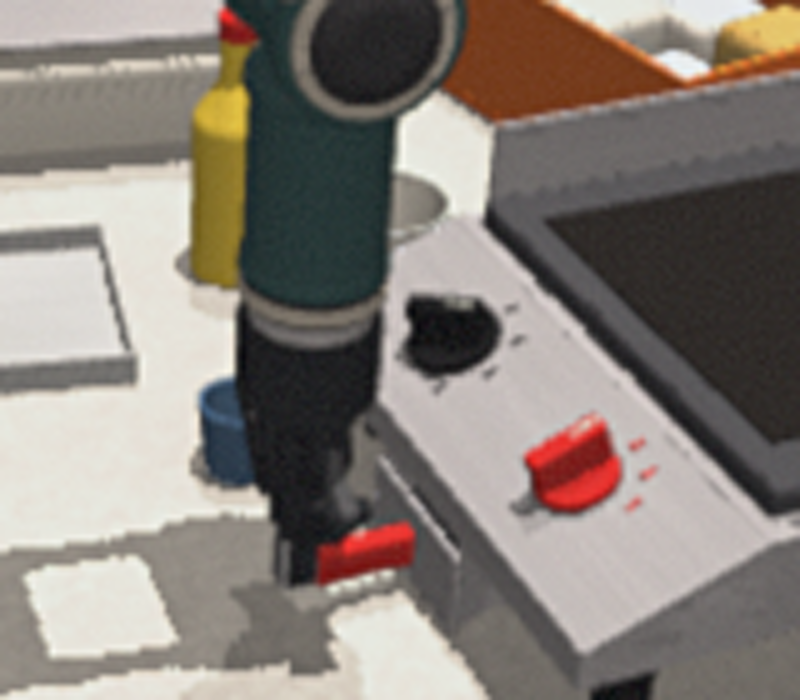

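```bash
python3 - <<'E'
from fit import *
O,k,dt,dr=unpack(np.load("fit.npy"));o=O[0]
def f(P): return ((proj(S,np.array(P),k[1],dt[1],dr[1])-[230,120]+.5)*5).round(0)
for gap in (0,.006):
  for l in [(-.004,.05,.056),(-.004,-.05,.056),(-.004,-.05,.002),(-.064,-.007,.042),(-.004,-.007,.042),(-.064,-.007,.018)]:
    print(gap,l,f(W(o,np.array(l)-[gap,0,0])))
for l in [(0,.17,.085),(0,-.17,.085),(0,-.17,.06),(0,-.05,.06),(0,-.05,0)]: print("grid",l,f(W(o,l)))
E
```

```text
0 (-0.004, 0.05, 0.056) [379. 455.]
0 (-0.004, -0.05, 0.056) [459. 559.]
0 (-0.004, -0.05, 0.002) [450. 636.]
0 (-0.064, -0.007, 0.042) [322. 557.]
0 (-0.004, -0.007, 0.042) [421. 533.]
0 (-0.064, -0.007, 0.018) [320. 591.]
0.006 (-0.004, 0.05, 0.056) [369. 458.]
0.006 (-0.004, -0.05, 0.056) [449. 562.]
0.006 (-0.004, -0.05, 0.002) [440. 639.]
0.006 (-0.064, -0.007, 0.042) [312. 559.]
0.006 (-0.004, -0.007, 0.042) [411. 536.]
0.006 (-0.064, -0.007, 0.018) [310. 594.]
grid (0, 0.17, 0.085) [304. 305.]
grid (0, -0.17, 0.085) [583. 657.]
grid (0, -0.17, 0.06) [577. 696.]
grid (0, -0.05, 0.06) [466. 552.]
grid (0, -0.05, 0) [456. 637.]
```

move_arm(
  steps=[
    [10,0,0,0,0],
    [40,0,0,0,0],
    [60,0,-40,0,0],
    [60,0,-90,0,0],
    [60,0,-140,0,0],
    [60,0,-190,0,0],
    [60,0,-190,0,0],
    [60,0,-190,0,0],
  ],
)

```text
time: 13.5
tool_pos: [0.4909, -0.0088, 0.2157]
tcp_rot: [-0.045, 3.134, -0.001]
wrist_force: [0.0, -0.9, -0.5]
width: -0.003
```

```bash
python3 snap.py side s14 230 390 120 260 5;  python3 snap.py top t14 205 355 110 230 5
```

```text
{'time': np.float64(13.55), 'tool_pos': array([ 0.4893, -0.0087,  0.2134]), 'tcp_rot': array([-4.4900e-02,  3.1384e+00, -3.0000e-04]), 'wrist_force': array([ 0.097 ,  0.0432, -0.8846]), 'torque': array([-0.0202,  0.0046,  0.0243]), 'width': np.float64(-0.0028)}
{'time': np.float64(13.6), 'tool_pos': array([ 0.4882, -0.0086,  0.212 ]), 'tcp_rot': array([ 4.500e-02, -3.141e+00, -1.000e-04]), 'wrist_force': array([ 0.4071, -0.5933, -0.2592]), 'torque': array([0.0127, 0.0604, 0.0295]), 'width': np.float64(0.0003)}
```

View pics/s14.png

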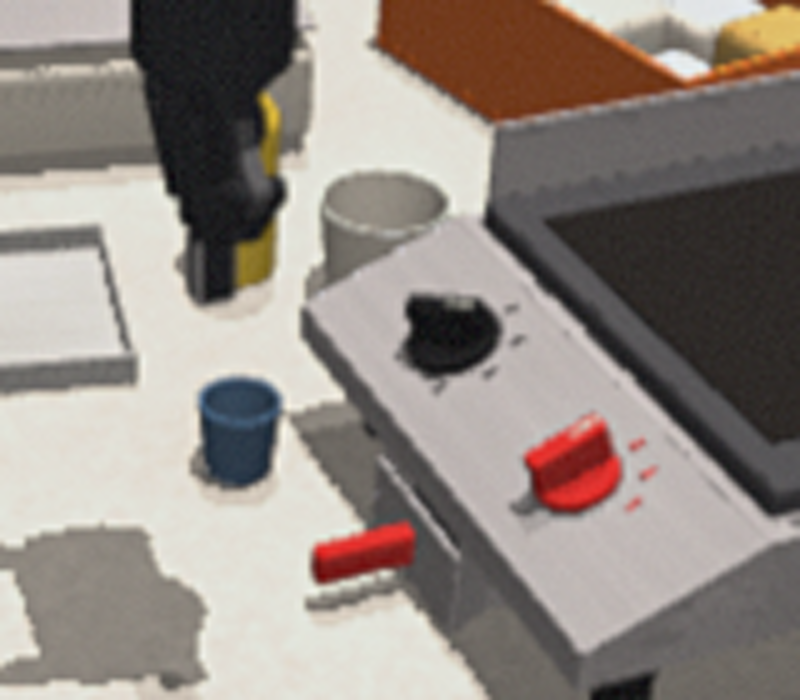

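View pics/t14.png

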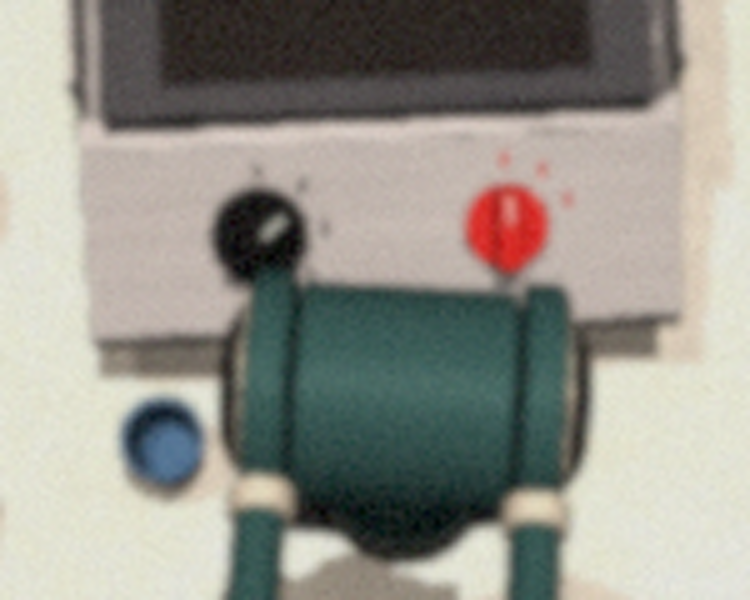

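```bash
python3 - <<'E'
from fit import *
O,k,dt,dr=unpack(np.load("fit.npy"));o=O[0]
c=np.load("s14.npz");P=cloud(c);d=c["depth"]
# undistort pixels
f=210/np.tan(np.radians(float(c["fovy"]))/2);K=np.array([[f,0,c["cx"]],[0,f,c["cy"]],[0,0,1]])
v,u=np.mgrid[:420,:560]
q=cv2.undistortPoints(np.stack([u,v],-1).reshape(-1,1,2).astype(float),K,np.array([k[1],0,0,0.])).reshape(420,560,2)
p=np.stack([q[...,0]*d,-q[...,1]*d,-d],-1)@R.from_rotvec(c["attitude"]).as_matrix().T+c["xyz"]
cs,sn=np.cos(o[2]),np.sin(o[2])
r=p-[o[0],o[1],0];L=np.stack([r[...,0]*cs+r[...,1]*sn,-r[...,0]*sn+r[...,1]*cs,r[...,2]],-1)
def reg(poly,n):
    m=np.zeros((420,560),np.uint8);pp=(np.array(poly)/5+[230,120]-.4).round().astype(int);cv2.fillPoly(m,[pp],1)
    x=L[m>0];print(n,len(x),np.median(x,0).round(4),x.std(0).round(4));return x
reg([(425,560),(450,570),(442,608),(425,588)],"plate")
reg([(385,480),(405,505),(400,515),(383,495)],"plate far")
reg([(480,545),(560,640),(558,655),(478,560)],"lipR")
reg([(316,330),(360,387),(360,397),(316,340)],"lipL")
reg([(468,590),(490,600),(480,640),(468,625)],"beside")
E
```

```text
plate 39 [-0.0042 -0.0316  0.0261] [0.0714 0.1236 0.1163]
plate far 22 [-0.0041  0.0286  0.0402] [0.001  0.0082 0.0049]
lipR 90 [ 0.0012 -0.1071  0.0692] [0.0032 0.0271 0.0076]
lipL 32 [0.0002 0.1157 0.0748] [0.001  0.0203 0.0033]
beside 44 [ 0.0154 -0.0422  0.003 ] [0.006  0.006  0.0071]
```

The drawer is home: from depth, its plate face sits 4.2 mm ahead of the lip, which matches the plate's 4 mm thickness. In this picture the red knob is at crop (575,465) and the salt pot and black knob are unmoved. Next I'll locate the knob precisely.

```bash
python3 - <<'E'
from fit import *
O,k,dt,dr=unpack(np.load("fit.npy"));o=O[0]
cs,sn=np.cos(o[2]),np.sin(o[2]);a=np.radians(22)
for i,n in((0,"t14"),(1,"s14")):
    c=np.load(n+".npz");d=c["depth"];px=c["pixels"].astype(int)
    f=210/np.tan(np.radians(float(c["fovy"]))/2);K=np.array([[f,0,c["cx"]],[0,f,c["cy"]],[0,0,1]])
    v,u=np.mgrid[:420,:560]
    q=cv2.undistortPoints(np.stack([u,v],-1).reshape(-1,1,2).astype(float),K,np.array([k[i],0,0,0.])).reshape(420,560,2)
    p=np.stack([q[...,0]*d,-q[...,1]*d,-d],-1)@R.from_rotvec(c["attitude"]).as_matrix().T+c["xyz"]
    r=p-[o[0],o[1],0];L=np.stack([r[...,0]*cs+r[...,1]*sn,-r[...,0]*sn+r[...,1]*cs,r[...,2]],-1)
    e=np.stack([L[...,0]*np.cos(a)+(L[...,2]-.085)*np.sin(a),L[...,1],-L[...,0]*np.sin(a)+(L[...,2]-.085)*np.cos(a)],-1)*1000 # along slope, y, height
    ok=(e[...,0]>5)&(e[...,0]<105)&(abs(e[...,1])<150)&(abs(e[...,2])<45)
    pan=ok&(px.max(-1)-px.min(-1)<30)&(abs(e[...,2])<8)&(px.mean(-1)>90)
    print(n,"panel h",np.median(e[pan][:,2]).round(1))
    red=ok&(px[...,0]>2*px[...,1])&(px[...,0]>60)
    er=e[red];print("h range",np.percentile(er[:,2],[2,50,98]).round(1))
    for lo,hi in((3,12),(26,40)):
        m=(er[:,2]>lo)&(er[:,2]<hi);t=er[m]
        print(lo,m.sum(),"slope",np.percentile(t[:,0],[3,50,97]).round(1),"y",np.percentile(t[:,1],[3,50,97]).round(1))
    # silhouettes by projection of pixel onto plane h=32? centre
from workcell import bot
s=bot.read_state();print(s["q"].round(3))
tl=W(o,(.041,-.07,.19));print(tl,delta(s,tl,np.degrees(o[2])))
# predicted pixels of bar top ends
def f2(i,P,u0,v0,kk): return ((proj((T,S)[i],np.array(P),k[i],dt[i],dr[i])-[u0,v0]+.5)*kk).round(0)
def knob(sl,y,h): return W(o,(sl*np.cos(a)-h*np.sin(a),y,.085+sl*np.sin(a)+h*np.cos(a)))
for l in [(.055+.023,-.07,.032),(.055-.023,-.07,.032),(.055-.023,-.077,.008),(.055,-.094,.008),(.055,-.046,.008)]: print(l,f2(1,knob(*l),230,120,5),f2(0,knob(*l),205,110,5))
E
```

```text
t14 panel h 0.6
h range [ 2.8 12.1 38.2]
3 90 slope [37.1 55.2 75. ] y [-88.7 -60.6 -49.2]
26 72 slope [36.  55.7 77.4] y [-76.1 -70.  -64.1]
s14 panel h 0.5
h range [ 2.9 14.3 33.5]
3 99 slope [35.  55.1 73.7] y [-90.8 -80.4 -71.3]
26 62 slope [34.6 52.5 73.5] y [-76.4 -72.6 -65.6]
[-0.069 -0.08   2.014  0.     1.208 -1.668]
[ 0.66249328 -0.07264957  0.19      ] (array([-172.4,  -69. ,   21.9]), np.float64(0.01))
(0.078, -0.07, 0.032) [603. 421.] [510. 192.]
(0.032, -0.07, 0.032) [526. 465.] [512. 274.]
(0.032, -0.077, 0.008) [544. 504.] [522. 268.]
(0.055, -0.094, 0.008) [598. 501.] [551. 226.]
(0.055, -0.046, 0.008) [553. 449.] [466. 230.]
```

move_arm(
  steps=[
    [-30,-12,5,0,45],
    [-70,-28,10,0,45],
    [-110,-44,15,0,45],
    [-145,-58,22,0,45],
    [-165,-66,22,0,45],
    [-172.4,-69,22,0,45],
    [-172.4,-69,22,0,45],
    [-172.4,-69,22,0,45],
    [-172.4,-69,22,0,45],
  ],
)

```text
time: 14.5
tool_pos: [0.6616, -0.0721, 0.1906]
tcp_rot: [0.046, -3.14, -0.0]
wrist_force: [0.6, -0.4, 0.6]
width: 0.451
```

```bash
python3 snap.py side s15 280 420 100 260 4.5; python3 - <<'E'
from fit import *
from workcell import bot
o=np.load("fit.npy")[:3]
s=bot.read_state();print(delta(s,W(o,(.041,-.0705,.123)),np.degrees(o[2])),s["q"].round(2))
E
```

```text
{'time': np.float64(14.55), 'tool_pos': array([ 0.6618, -0.0721,  0.191 ]), 'tcp_rot': array([ 4.5700e-02, -3.1409e+00, -2.0000e-04]), 'wrist_force': array([0.1108, 0.235 , 0.1773]), 'torque': array([-0.0374, -0.0382, -0.0196]), 'width': np.float64(0.4519)}
(array([-0.7, -1.1, 68. ]), np.float64(0.04)) [-0.15  0.27  1.67  0.    1.2  -1.75]
```

View pics/s15.png

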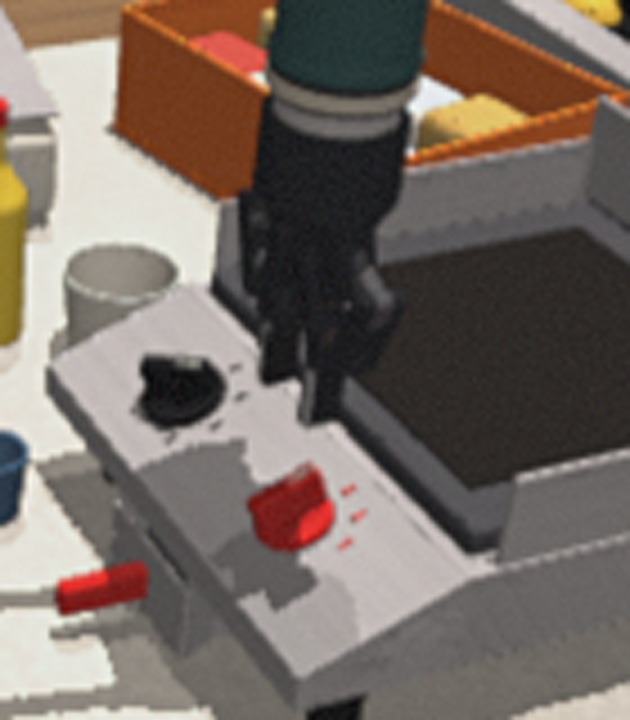

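The open fingers hang over the knob: tips at crop (280,375) and (318,415), knob bar at (290,500). I'll lower them and close.

move_arm(
  steps=[
    [-0.7,-1,20,0,45],
    [-0.7,-1,40,0,45],
    [-0.7,-1,55,0,45],
    [-0.7,-1,63,0,45],
    [-0.7,-1,67,0,45],
    [-0.7,-1,67,0,45],
    [-0.7,-1,67,0,45],
  ],
)

```text
time: 15.25
tool_pos: [0.6642, -0.0737, 0.1247]
tcp_rot: [-0.045, 3.14, -0.0]
wrist_force: [-0.6, -0.4, 1.0]
width: 0.449
```

move_arm(
  newtons=40,
  steps=[
    [0,0,0,0,10],
    [0,0,0,0,10],
    [0,0,0,0,10],
    [0,0,0,0,10],
    [0,0,0,0,10],
    [0,0,0,0,10],
  ],
)

```text
time: 15.85
tool_pos: [0.6642, -0.0713, 0.1252]
tcp_rot: [-0.045, 3.14, 0.005]
wrist_force: [-1.2, 7.0, 2.6]
width: 0.15
```

```bash
python3 snap.py side s16 280 420 130 260 4.5
```

```text
{'time': np.float64(15.9), 'tool_pos': array([ 0.6642, -0.0713,  0.1252]), 'tcp_rot': array([-0.045 ,  3.1397,  0.0051]), 'wrist_force': array([-1.3203,  7.0256,  3.2939]), 'torque': array([ 1.041 ,  0.1262, -0.0268]), 'width': np.float64(0.1506)}
```

View pics/s16.png

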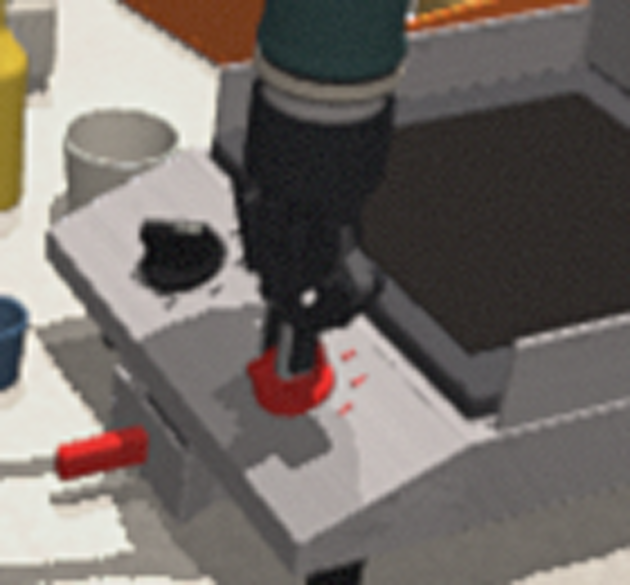

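Both pads hold the bar at crop (290,360). The 7 N sideways force shows the arm is about 2.5 mm off in y, so I'll recentre by that much and then turn clockwise.

move_arm(
  steps=[
    [0,2.5,0,0,10],
    [0,2.5,0,5,10],
    [0,2.5,0,11,10],
    [0,2.5,0,17,10],
    [0,2.5,0,23,10],
    [0,2.5,0,29,10],
    [0,2.5,0,35,10],
    [0,2.5,0,35,10],
  ],
)

```text
time: 16.7
tool_pos: [0.6641, -0.0709, 0.1255]
tcp_rot: [0.904, 3.007, 0.001]
wrist_force: [-2.3, 1.7, 5.2]
width: 0.155
```

```bash
python3 snap.py side s17 280 420 130 260 4.5
```

```text
{'time': np.float64(16.75), 'tool_pos': array([ 0.6641, -0.0709,  0.1255]), 'tcp_rot': array([9.0130e-01, 3.0079e+00, 1.5000e-03]), 'wrist_force': array([-2.0409,  0.8031,  5.2597]), 'torque': array([0.8094, 0.2307, 0.4112]), 'width': np.float64(0.1515)}
```

View pics/s17.png

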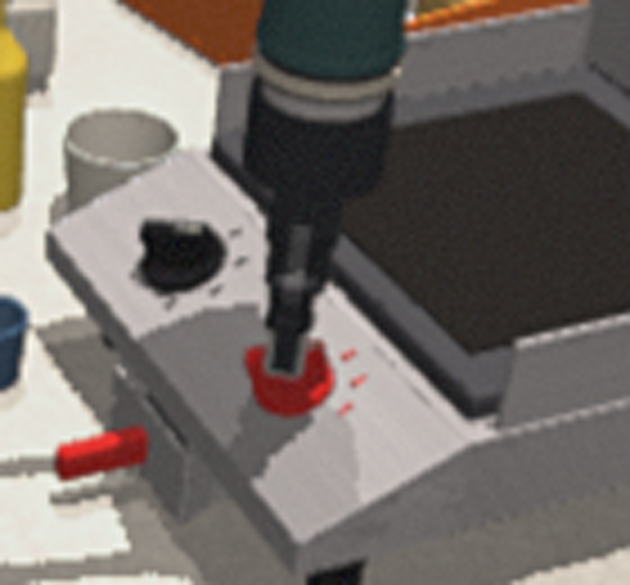

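move_arm(
  steps=[
    [0,0,0,6,10],
    [0,0,0,12,10],
    [0,0,0,18,10],
    [0,0,0,24,10],
    [0,0,0,30,10],
    [0,0,0,34,10],
    [0,0,0,34,10],
  ],
)

```text
time: 17.45
tool_pos: [0.6642, -0.0714, 0.1266]
tcp_rot: [1.742, 2.612, 0.001]
wrist_force: [-4.3, -0.1, 9.6]
width: 0.151
```

```bash
python3 snap.py side s18 280 420 130 260 4.5; python3 snap.py top t18 205 355 110 230 5
```

```text
{'time': np.float64(17.5), 'tool_pos': array([ 0.6642, -0.0715,  0.1266]), 'tcp_rot': array([1.7406e+00, 2.6127e+00, 1.3000e-03]), 'wrist_force': array([-3.8072, -0.7775, 10.2769]), 'torque': array([0.5029, 0.3389, 0.4559]), 'width': np.float64(0.1482)}
{'time': np.float64(17.55), 'tool_pos': array([ 0.6642, -0.0714,  0.1266]), 'tcp_rot': array([1.7402e+00, 2.6130e+00, 1.4000e-03]), 'wrist_force': array([-4.6302,  0.0586,  9.7955]), 'torque': array([0.5535, 0.3857, 0.4152]), 'width': np.float64(0.1506)}
```

View pics/s18.png

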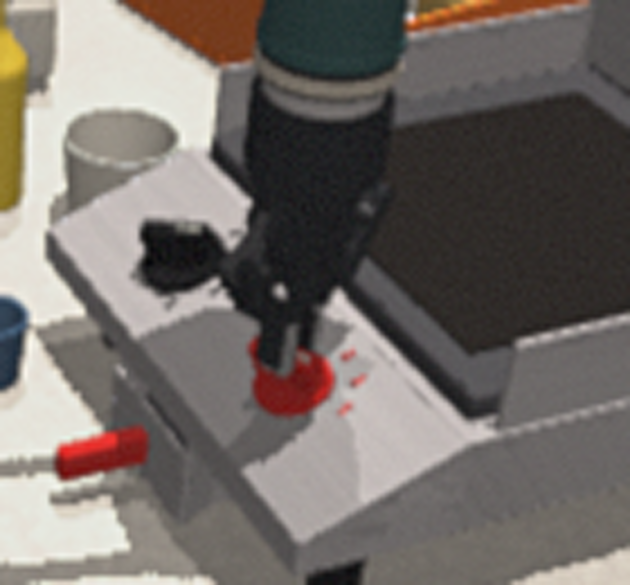

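View pics/t18.png

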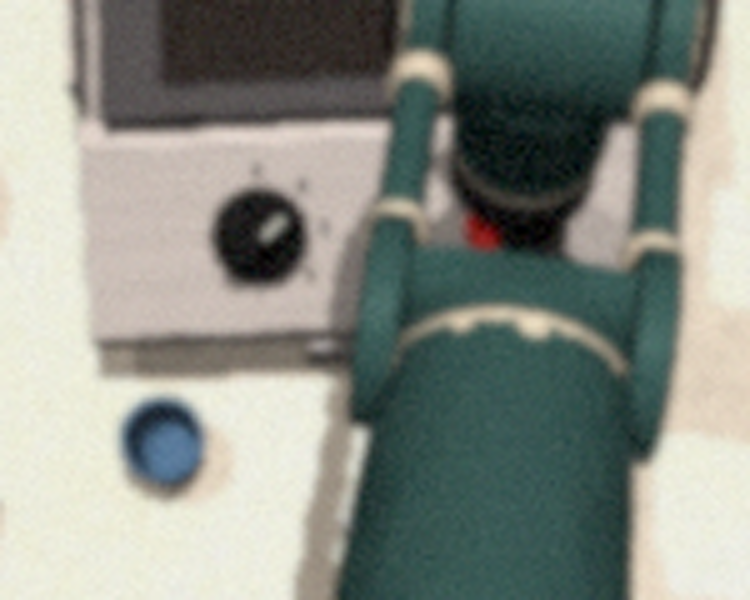

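move_arm(
  steps=[
    [0,0,0,3,10],
    [0,0,0,6,10],
    [0,0,0,6,10],
  ],
)

```text
time: 17.85
tool_pos: [0.6642, -0.0714, 0.1267]
tcp_rot: [1.873, 2.52, 0.001]
wrist_force: [-4.6, -0.4, 8.4]
width: 0.148
```

```bash
python3 snap.py side s19 310 380 170 240 8
```

```text
{'time': np.float64(17.9), 'tool_pos': array([ 0.6642, -0.0714,  0.1267]), 'tcp_rot': array([1.8716e+00, 2.5204e+00, 6.0000e-04]), 'wrist_force': array([-5.0351,  0.2453,  9.297 ]), 'torque': array([0.5624, 0.421 , 1.2364]), 'width': np.float64(0.1542)}
```

View pics/s19.png

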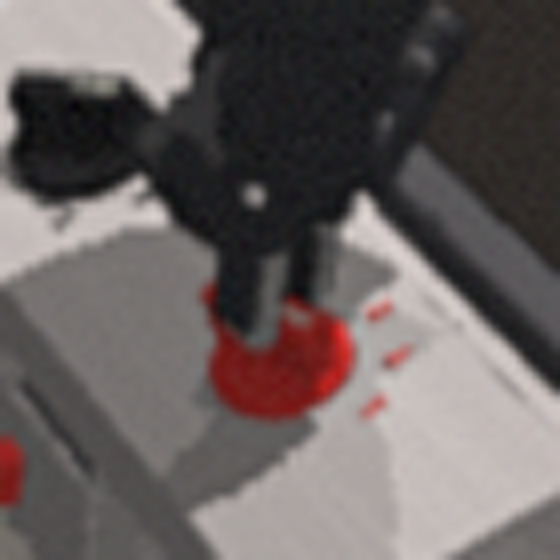

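The torque about z jumped from 0.42 to 1.24 N m between 69° and 75° of tool turn, so the knob is against its stop. The white mark at crop (297,318) points down-right. I'll hold it there, turn back with it, and release.

move_arm(
  steps=[
    [0,0,0,1,10],
    [0,0,0,1,10],
    [0,0,0,1,10],
    [0,0,0,1,10],
    [0,0,0,1,10],
    [0,0,0,1,10],
    [0,0,0,1,10],
    [0,0,0,1,10],
    [0,0,0,1,10],
    [0,0,0,1,10],
  ],
)

```text
time: 18.9
tool_pos: [0.6642, -0.0713, 0.1267]
tcp_rot: [1.892, 2.505, 0.0]
wrist_force: [-4.3, 0.5, 10.0]
width: 0.154
```

move_arm(
  steps=[
    [0,0,0,-7,10],
    [0,0,0,-14,10],
    [0,0,0,-21,10],
    [0,0,0,-28,10],
    [0,0,0,-35,10],
    [0,0,0,-42,10],
    [0,0,0,-49,10],
    [0,0,0,-56,10],
    [0,0,0,-63,10],
    [0,0,0,-70,10],
    [0,0,0,-75.5,10],
    [0,0,0,-75.5,10],
    [0,0,0,-75.5,45],
    [0,0,0,-75.5,45],
    [0,0,0,-75.5,45],
    [0,0,0,-75.5,45],
  ],
)

```text
time: 20.5
tool_pos: [0.6633, -0.0712, 0.1233]
tcp_rot: [0.031, -3.141, 0.0]
wrist_force: [-0.6, 1.0, -0.0]
width: 0.449
```

move_arm(
  steps=[
    [0,0,-15,0,45],
    [0,0,-45,0,45],
    [0,0,-90,0,45],
    [40,0,-110,0,45],
    [85,0,-110,0,45],
    [130,0,-110,0,45],
    [175,0,-110,0,45],
    [220,0,-110,0,45],
    [220,0,-110,0,45],
    [220,0,-110,0,45],
    [220,0,-110,0,45],
  ],
)

```text
time: 21.6
tool_pos: [0.4451, -0.0757, 0.2352]
tcp_rot: [-0.031, 3.139, -0.001]
wrist_force: [0.5, 0.0, -0.1]
width: 0.447
```

```bash
python3 snap.py side s20 230 390 120 260 5;  python3 snap.py top t20 205 355 110 230 5; python3 snap.py side s21 0 560 0 420 1.3
```

```text
{'time': np.float64(21.65), 'tool_pos': array([ 0.4452, -0.0757,  0.2349]), 'tcp_rot': array([-3.1500e-02,  3.1393e+00, -6.0000e-04]), 'wrist_force': array([ 0.8551, -0.2897,  0.3447]), 'torque': array([-0.0319,  0.0116, -0.0138]), 'width': np.float64(0.45)}
{'time': np.float64(21.7), 'tool_pos': array([ 0.4451, -0.0757,  0.2346]), 'tcp_rot': array([-3.1700e-02,  3.1401e+00, -4.0000e-04]), 'wrist_force': array([ 0.0706,  0.6883, -0.7298]), 'torque': array([ 0.0482,  0.0224, -0.0104]), 'width': np.float64(0.4531)}
{'time': np.float64(21.75), 'tool_pos': array([ 0.4449, -0.0756,  0.2343]), 'tcp_rot': array([-3.1800e-02,  3.1408e+00, -1.0000e-04]), 'wrist_force': array([ 1.191 ,  0.0482, -0.0654]), 'torque': array([-0.059 , -0.0251, -0.0642]), 'width': np.float64(0.4514)}
```

View pics/s20.png

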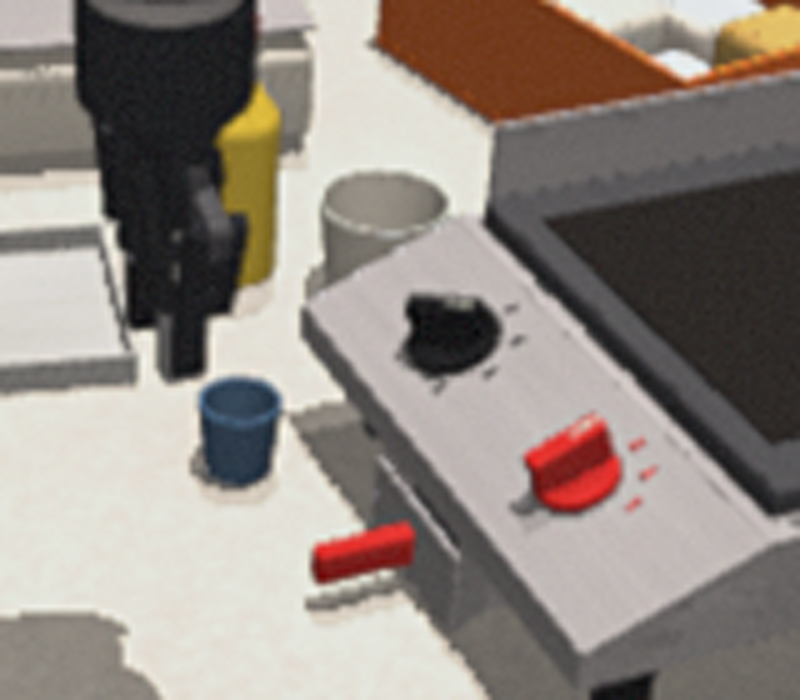

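View pics/t20.png

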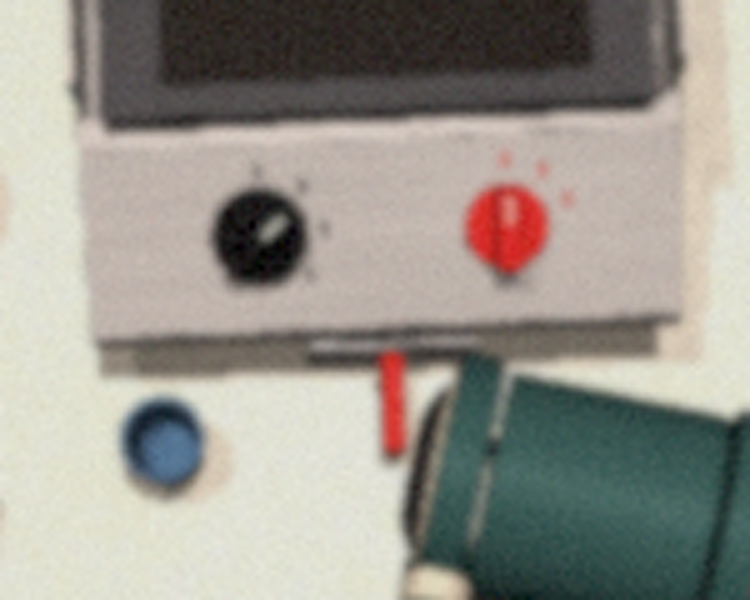

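View pics/s21.png

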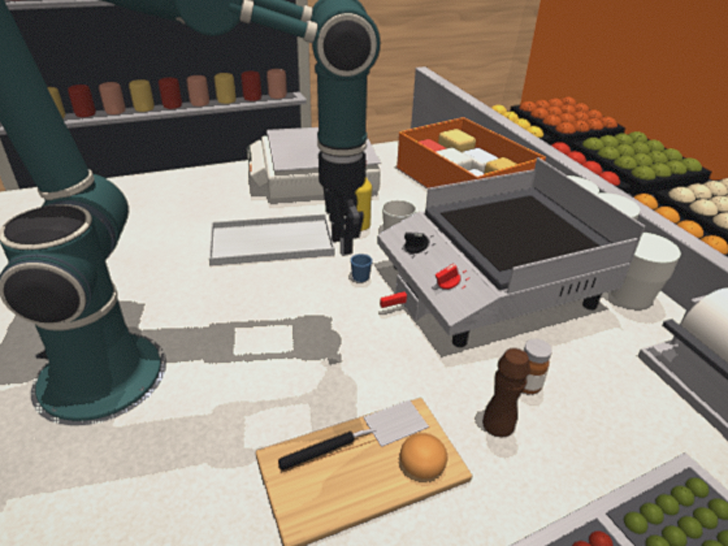

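```bash
python3 -c "
from workcell import bot
print(bot.finish_job())"
```

```text
the job is handed in; nothing more can be done
None
```

The drawer is fully home, the igniter was twisted to its stop and is back at rest, and the job was handed in at about 21.8 s.

- **Drawer:** I gripped it by its handle, lifted it off the tray and set it into the runners, then pushed the handle's end with the shut fingers until they met a hard stop at about 15 N. Depth readings taken then put the plate's face 4.1 to 4.2 mm ahead of the lip at both places I measured. The plate is 4 mm thick, so it sits flush; I didn't repeat the measurement after lighting, but the last pictures show it unmoved.
- **Igniter:** I turned the red knob about 75° clockwise with the tool. The torque jumped from 0.42 to 1.24 N m near the end, which I took as the stop. I held it about 1 s, turned back with it and let go. The last pictures show the bar where it was at the start.
- **Other things:** The black knob and everything else on the counter look unmoved, and the arm ended clear with no contact force.

**Checks that disagreed:**
- Positions from the raw calibration came out about 3% short, so I fitted a lens distortion and used that instead.
- The side picture put the handle a few mm higher than predicted while I carried the drawer, probably a slight nose-down sag. It didn't affect the fit.

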